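# Wheel the loaded wire caddy into its bay

## Task

Get the rolling caddy ready for the next seat at the beading table: clear every pair of pliers or cutters lying in its lane into the pink tool tray, and put every loose wire spool into the caddy's tray, before you move the caddy. Then take the caddy by its handle, push it ahead until all its castors trail straight, steer it nose first into the blue taped bay and leave it centred and square inside the tape, castors still trailing straight and everything aboard. Keep its wheels on the table, and do not disturb the bead jars, the bracelet or the bowl.

Things in the scene. Friction and masses are not known exactly. Their poses are not given: they have to be found in the camera images.
- caddy: teal steel tray on 4 swivel castors, wooden push handle at its rear, about 0.7 kg, rolls freely. Origin: at table height below the tray's centre, x to its nose (away from the handle), y left, z up. Tray 172 (x) by 136 mm (y) inside, walls 4 mm, floor 40 and rim 64 mm above the table. Reaches 90 mm ahead, 116 mm behind (handle), 98 mm to each side (castor bars; wheels turned sideways 112)
- handle (a point): centre of the caddy's wooden handle bar, 108 mm behind the caddy's origin, 118 mm above the table, axes as the caddy's; the bar runs along the caddy's y, 80 mm long, 16 mm wide (x), 20 mm tall, on thin posts 55 mm either side. Can be pinched from above, fingers closing along the caddy's x
- bay: taped parking bay: a U of flat blue tape, 14 mm wide, open at its rear and closed at the nose end. Origin: on the table where the parked caddy's origin belongs, x to the closed end (as the parked caddy's nose), z up. Inside the tape: 240 mm wide (y), from 138 mm behind the origin to 112 mm ahead of it
- tool_tray: open pink tool tray, fixed to the table, 190 mm (x) by 180 mm (y), walls 4 mm thick and 26 mm high, inner floor 4 mm above the table. Origin: centre of its underside, z up
- axle_fl (a point): axle of the front left castor's 24 mm wheel, 12 mm off its swivel pin, which stands 68 mm along the caddy's x and 88 mm along its y. x axis: from wheel to pin. The castor trails straight when this x points along the caddy's x; askew at the start, about 60 mm of rolling straight ahead brings it into trail
- axle_fr (a point): axle of the front right castor's 24 mm wheel, 12 mm off its swivel pin, which stands 68 mm along the caddy's x and -88 mm along its y. x axis: from wheel to pin. The castor trails straight when this x points along the caddy's x; askew at the start, about 60 mm of rolling straight ahead brings it into trail
- axle_rl (a point): axle of the rear left castor's 24 mm wheel, 12 mm off its swivel pin, which stands -68 mm along the caddy's x and 88 mm along its y. x axis: from wheel to pin. The castor trails straight when this x points along the caddy's x; askew at the start, about 60 mm of rolling straight ahead brings it into trail
- axle_rr (a point): axle of the rear right castor's 24 mm wheel, 12 mm off its swivel pin, which stands -68 mm along the caddy's x and -88 mm along its y. x axis: from wheel to pin. The castor trails straight when this x points along the caddy's x; askew at the start, about 60 mm of rolling straight ahead brings it into trail
- spool1: spool of gold craft wire with white flanges, 56 mm diameter, 50 mm tall, about 0.11 kg, standing upright. Origin: centre of its lower flange's face, z along its axis (up). May be absent
- spool2: spool of copper craft wire with white flanges, 56 mm diameter, 50 mm tall, about 0.11 kg, standing upright. Origin: centre of its lower flange's face, z along its axis (up). May be absent
- spool3: spool of silver craft wire with white flanges, 56 mm diameter, 50 mm tall, about 0.11 kg, standing upright. Origin: centre of its lower flange's face, z along its axis (up). May be absent
- spool4: spool of violet craft wire with white flanges, 56 mm diameter, 50 mm tall, about 0.11 kg, standing upright. Origin: centre of its lower flange's face, z along its axis (up). May be absent
- pliers_pink: pink-handled chain-nose pliers, closed, lying flat, 138 mm long, 14 mm thick, 0.1 kg. Origin: on the underside, below the pivot; x points to the jaw tip, z up. The pivot block, 30 mm along x by 22 mm across, is the place to grip; jaws reach 50 mm ahead of the origin, the two handles 88 mm behind it, 50 mm over both. May be absent
- cutters_blue: blue-handled side cutters, closed, lying flat, 138 mm long, 14 mm thick, 0.1 kg. Origin: on the underside, below the pivot; x points to the jaw tip, z up. The pivot block, 30 mm along x by 22 mm across, is the place to grip; jaws reach 50 mm ahead of the origin, the two handles 88 mm behind it, 50 mm over both. May be absent
- pliers_teal: teal-handled round-nose pliers, closed, lying flat, 138 mm long, 14 mm thick, 0.1 kg. Origin: on the underside, below the pivot; x points to the jaw tip, z up. The pivot block, 30 mm along x by 22 mm across, is the place to grip; jaws reach 50 mm ahead of the origin, the two handles 88 mm behind it, 50 mm over both. May be absent
- jar_red: bystander, leave alone: bead jar, 56 mm diameter, 62 mm tall, red beads. Origin: centre of its underside
- jar_pearl: bystander, leave alone: bead jar, 56 mm diameter, 62 mm tall, pearls. Origin: centre of its underside
- jar_gold: bystander, leave alone: bead jar, 50 mm diameter, 55 mm tall, gold beads. Origin: centre of its underside
- bracelet: bystander, leave alone: pearl bracelet lying flat, 80 mm across, 12 mm high. Origin: centre of its underside
- bead_bowl: bystander, leave alone: wooden bowl, 84 mm wide, 35 mm high. Origin: centre of its underside

How it is judged:
On the way, in this order (a step that is already met when the one before it is completed fails the run):
1. all the pliers and cutters present lie in the tool tray and all the spools present are in the caddy's tray (x of pliers_pink in the frame of tool_tray between -0.085 and 0.085 m and y of pliers_pink in the frame of tool_tray between -0.08 and 0.08 m and z of each of pliers_pink, cutters_blue, pliers_teal in the frame of tool_tray below 0.035 m and x of cutters_blue in the frame of tool_tray between -0.085 and 0.085 m and y of cutters_blue in the frame of tool_tray between -0.08 and 0.08 m and x of pliers_teal in the frame of tool_tray between -0.085 and 0.085 m and y of pliers_teal in the frame of tool_tray between -0.08 and 0.08 m and x of spool1 in the frame of caddy between -0.088 and 0.088 m and y of spool1 in the frame of caddy between -0.07 and 0.07 m and z of spool1 in the frame of caddy between 0.03 and 0.1 m and x of spool2 in the frame of caddy between -0.088 and 0.088 m and y of spool2 in the frame of caddy between -0.07 and 0.07 m and z of spool2 in the frame of caddy between 0.03 and 0.1 m and x of spool3 in the frame of caddy between -0.088 and 0.088 m and y of spool3 in the frame of caddy between -0.07 and 0.07 m and z of spool3 in the frame of caddy between 0.03 and 0.1 m and x of spool4 in the frame of caddy between -0.088 and 0.088 m and y of spool4 in the frame of caddy between -0.07 and 0.07 m and z of spool4 in the frame of caddy between 0.03 and 0.1 m), for 0.2 s.
2. all four castors trail straight (within 20 degrees) while the caddy is still more than 60 mm short of its parked place (angle between the x axis of each of axle_fl, axle_fr, axle_rl, axle_rr and the x axis of caddy, either way round below 0.35 rad and x of each of axle_fl, axle_fr in the frame of caddy below 0.068 m and x of each of axle_rl, axle_rr in the frame of caddy below -0.068 m and x of caddy in the frame of bay below -0.06 m), for 0.1 s.
At the end, for the whole second after the job is handed in: the caddy stands still in the bay, nose to the closed end, its origin within 20 mm of the bay's along and across and square to it within 7 degrees, all four castors trailing within 20 degrees of straight; every spool present is in the caddy's tray and every tool present lies in the tool tray (all of step 1 and x of caddy in the frame of bay between -0.02 and 0.02 m and y of caddy in the frame of bay between -0.02 and 0.02 m and angle between the x axis of caddy and the x axis of bay, either way round below 0.13 rad and x of handle in the frame of bay below -0.05 m and linear speed of caddy below 0.02 m/s and angle between the x axis of each of axle_fl, axle_fr, axle_rl, axle_rr and the x axis of caddy, either way round below 0.35 rad and x of each of axle_fl, axle_fr in the frame of caddy below 0.068 m and x of each of axle_rl, axle_rr in the frame of caddy below -0.068 m); the robot touches nothing.
It fails at once if the caddy is lifted off its wheels or tipped (height (world z) of caddy above 0.015 m or angle between caddy's own z axis and vertical above 0.15 rad).
It fails at once if a bead jar, the bracelet or the bowl is moved by more than 30 mm (distance of any of jar_red, jar_pearl, jar_gold, bracelet, bead_bowl from where it was at the start of the episode above 0.03 m).
Of spool1, spool2, spool3, spool4 only 2 to 4 are there at a start; the rules pass over those that are not, and their reading is None.
Of pliers_pink, cutters_blue, pliers_teal only 2 to 3 are there at a start; the rules pass over those that are not, and their reading is None.
At some moment in a run one of spool1, spool2, spool3, spool4, pliers_pink, cutters_blue, pliers_teal may be knocked a few centimetres aside while the robot is not near it.
Once in a run the grip may slacken for a moment while it holds something.
It also fails if it takes over 210 s, if anything falls off the work surface, if the arm or the gripper's body presses on something with over 40 N, if the wrist force passes 120 N, or if a joint passes its speed limit or range.

## Robot

A 6-joint arm with a two-finger parallel gripper is mounted at the origin on the work surface. World frame = base frame: x ahead of the robot, y to its left, z up, the work surface at z = 0. Lengths are in m, angles in rad, forces in N, time in s.
With the tool pointing down it reaches from about 0.4 to 0.925 m from the base axis. Payload 3.4 kg.
Tool frame: the origin (TCP) lies midway between the tips of the shut fingers; the grasp point (between the pads) lies 19 mm behind it; z points along the fingers, y is the line along which they close (so a half turn about z gives the same grasp; the last joint's range is limited). The gripper opens to 85 mm and grips with 20 to 120 N. Pads are 22 mm wide; open, the fingers measure 114 mm over their backs; the gripper's body (76 mm by 85 mm) begins 54 mm behind the grasp point. The pads swing forward as they close: fully open they stand 13 mm farther back than shut.
Start: joints at [-1.252, 0.307, 1.506, -0, 1.328, -0.073], TCP at [0.22, -0.531, 0.202] pointing down, gripper open.
Joint ranges: [-3.12, 3.12], [-1.05, 2.28], [0.14, 2.33], [-1.42, 4.57], [0.1, 2.73], [-2.68, 2.68]. Speed limits (rad/s): [2.57, 2.57, 3.14, 3.14, 3.14, 3.14].

## Interface

Orientations are given as a rotation vector (axis times angle).
In Python, from workcell import env, cams gives the robot as it stands.
- The arm moves only by the tool play_rows, never from a script. Its argument "moves" is a list of rows, each a list of 7 numbers: the shift along the tool's x, y, z in m, then the turn, a rotation vector about the tool's x, y, z in degrees, then the opening, from 0 (shut) to 1 (fully open). In form: [[tx, ty, tz, ax, ay, az, claw], ...]. A call has 1 to 5 rows; each row is the pose to reach, as a shift and turn from the pose commanded when the call began, along the tool's axes at that moment; what a row does not reach only later rows make up. A row lasts 1/10 s, in which the tool goes at most 50 mm and 8.59 degrees, less where a joint would pass 70% of its speed; a pose out of reach is approached as far as the arm can. A call with a gripper value outside its range is refused whole. The fingers move at their own pace and stop on an object; "newtons" is the grip in N (left out, the last holds). Time passes only in rows, so rows that repeat a pose let the fingers close. It gives the time, the measured TCP pose, the force, the opening and the grip force at its end, in the units of the state.
- env.get_obs(): the state, without advancing time (a new reading comes with each control period).
- cams.get_image(name): name is "scene" or "top" or "wrist"; returns (picture, depth): 480x640x3 uint8, red, green, blue; 480x640 float32, m along the optical axis (not along the pixel's ray), 0 where there is no reading.
- cams.camera_params(name): a dict with "vertical_fov" (degrees; the focal length in pixels is half the picture's height over the tangent of half this angle, whatever the lens; pixels are square), "cx", "cy" (the principal point, pixels), "k1" (the pictures are not rectified: a ray, as slopes to the right and down, at radius r is drawn at 1 + k1 r^2 times it, then the intrinsics apply), "position" and "orientation" of the camera in the world; the wrist camera has in their place "mount" (4x4, takes a point from camera to tool coordinates, whose origin is the TCP and whose axes are the flange's). Camera axes: x right, y down, z forward; pixel columns grow to the right and rows downward; lengths in m; the calibration is good to about 2 mm. A picture is of the moment at which its call begins: read the wrist's pose just before it. camera_params takes no time and is no camera call.
- env.hand_in(): hands the job in; it is judged then, once.
Trained networks look in the newest picture that a camera, given by its name, has taken for a name from the list of things; names that differ only in an ending like _2 or _b are one class to them, and where a whole thing is asked for, a point or a joint stands for the part that bears it (a point fixed in the world has none). Each returns a list of dicts, best first, with "confidence" (0 to 1); they miss things now and then, are a little off and sometimes report something else, mostly with a low value. They report only what shows in the picture. A call takes as long as a camera call.
- cams.outline_of(camera, query): "mask" (480x640 bool, what is visible of it) and "extent" ([left, top, right, bottom] in pixels, round what is visible of it).
The state is a dict: "time": time; "joints": joint angles; "joint_velocities": joint speeds; "tau": joint torques, N m; "ee_pos": TCP position; "eef_rot": TCP orientation; "ft_force": force on the tool from outside, world axes, zero at the start; "torque": the same for the moment, N m; "finger_gap": finger opening in m; "finger_force": force on a finger pad.
Only numpy, scipy, OpenCV 4.12 (cv2) and the standard library are available. Lean on these libraries where they do the work, as an engineer would, in place of code of your own. Each camera call takes 0.05 s, during which the arm holds its last target. There are 200 camera calls.

## Working session

There is one attempt and no reset: what is moved stays moved. The work goes in short steps, Python scripts to look and compute and a tool call to move; the robot and the scene stay as the last step left them, time stands still between calls to the robot, and variables do not carry over. Pictures are saved under pics/ and viewed, at most 17 in all, crops included, and the job is handed in when it is done.

Besides the shell and the picture viewer there is one more tool, called after "Call:" as name([rows], argument=value, ...), one row to a line, values as JSON. play_rows: Moves the arm, as the interface text tells. Its arguments: {"type":"object","properties":{"moves":{"type":"array","items":{"type":"array","items":{"type":"number"}}},"newtons":{"type":"number"}},"required":["moves"]}

```bash
ls; mkdir -p pics; cat > h.py <<'E'
import numpy as np, cv2
from scipy.spatial.transform import Rotation as R
from workcell import env, cams
def pose():
    o=env.get_obs(); T=np.eye(4); T[:3,:3]=R.from_rotvec(o["eef_rot"]).as_matrix(); T[:3,3]=o["ee_pos"]; return T
def cam(name):
    """picture, depth, world point map"""
    T=pose(); p=cams.camera_params(name); im,d=cams.get_image(name)
    f=240/np.tan(np.radians(p["vertical_fov"]/2))
    K=np.array([[f,0,p["cx"]],[0,f,p["cy"]],[0,0,1]])
    u,v=np.meshgrid(np.arange(640.),np.arange(480.))
    n=cv2.undistortPoints(np.stack([u,v],-1).reshape(-1,1,2),K,np.array([p["k1"],0,0,0,0])).reshape(480,640,2)
    P=np.dstack([n*d[...,None],d])
    if "mount" in p: M=T@np.array(p["mount"])
    else:
        M=np.eye(4); M[:3,3]=p["position"]; q=np.array(p["orientation"])
        M[:3,:3]=q if q.shape==(3,3) else R.from_rotvec(q).as_matrix() if q.size==3 else R.from_quat(q).as_matrix()
    W=P@M[:3,:3].T+M[:3,3]; W[d==0]=np.nan
    return im,d,W
def save(im,n): cv2.imwrite("pics/"+n,im[...,::-1])
E
python3 - <<'E'
from h import *
for c in("top","scene","wrist"):
    p=cams.camera_params(c); print(c,p)
im,d,W=cam("top"); save(im,"top0.png")
im2,d2,W2=cam("scene"); save(im2,"scene0.png")
print(env.get_obs())
names="caddy handle bay tool_tray spool1 spool2 spool3 spool4 pliers_pink cutters_blue pliers_teal jar_red jar_pearl jar_gold bracelet bead_bowl axle_fl".split()
for n in names:
    for o in cams.outline_of("top",n)[:2]:
        m=o["mask"]; w=W[m]; w=w[~np.isnan(w[:,0])]
        print(n,round(o["confidence"],2),np.round(o["extent"]),m.sum(), np.round(np.median(w,0),3) if len(w) else None, np.round(np.nanmin(w,0),3),np.round(np.nanmax(w,0),3))
E
```

```text
pics
top {'vertical_fov': 54.527495831367304, 'cx': 319.6028514645889, 'cy': 238.7467470823373, 'k1': -0.03613684460243692, 'position': array([0.50769646, 0.01950061, 1.02170333]), 'orientation': array([-2.23187054,  2.17427448, -0.05608695])}
scene {'vertical_fov': 55.67501959479398, 'cx': 318.63178849302216, 'cy': 239.61428063667412, 'k1': -0.10720144102523309, 'position': array([0.7994625 , 0.43493718, 0.88250582]), 'orientation': array([-0.75791398, -2.77088619,  0.80566626])}
wrist {'vertical_fov': 70.60778234419655, 'cx': 324.8060668548388, 'cy': 243.88323725518586, 'k1': 0.017082668825635437, 'mount': array([[-1.08884560e-03, -9.64603791e-01, -2.63701233e-01,
         6.61513035e-02],
       [ 9.99998465e-01, -1.41229462e-03,  1.03700999e-03,
         2.07770146e-04],
       [-1.37272761e-03, -2.63699699e-01,  9.64603848e-01,
        -1.72186687e-01],
       [ 0.00000000e+00,  0.00000000e+00,  0.00000000e+00,
         1.00000000e+00]])}
{'time': 0.1, 'joints': array([-1.25247544e+00,  3.07449323e-01,  1.50760124e+00, -7.52782971e-07,
        1.32840927e+00, -7.34897698e-02]), 
[... 2174 characters left out ...]
.051  0.013] [ 0.531 -0.075 -0.003] [ 0.667 -0.024  0.02 ]
jar_red 0.72 [174. 312. 208. 342.] 781 [0.362 0.271 0.063] [ 0.332  0.247 -0.002] [0.388 0.306 0.068]
jar_pearl 0.85 [409. 129. 443. 160.] 804 [ 0.755 -0.201  0.062] [ 0.729 -0.251 -0.005] [ 0.806 -0.175  0.068]
jar_gold 0.74 [197. 134. 225. 166.] 598 [0.73  0.244 0.055] [ 0.708  0.221 -0.002] [0.774 0.282 0.061]
jar_gold 0.65 [449. 241. 539. 342.] 7632 [ 0.449 -0.373  0.005] [ 0.342 -0.465 -0.001] [ 0.55  -0.274  0.034]
bracelet 0.95 [318. 120. 348. 155.] 440 [ 0.78  -0.014  0.011] [ 0.741 -0.051 -0.001] [0.82  0.024 0.018]
bead_bowl 0.66 [487. 142. 528. 180.] 1142 [ 0.734 -0.392  0.018] [ 0.69  -0.443 -0.001] [ 0.778 -0.343  0.041]
```

View pics/top0.png

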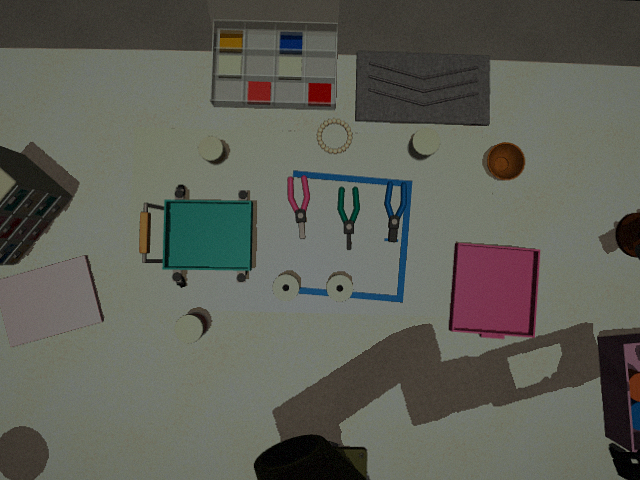

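View pics/scene0.png

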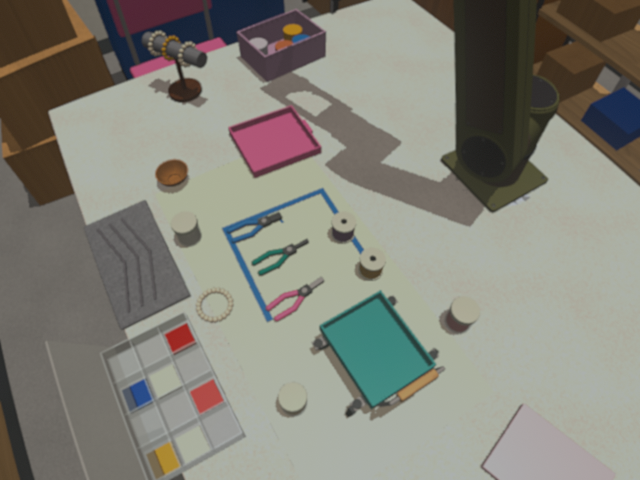

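The top view shows the caddy at px (208,235) with its handle at the left (nose to −y). The three tools have their pivots near (301,215), (348,230) and (393,219). Two spools stand at (286,287) and (340,288), the pink tray is at (495,289), and the bay opens to the left. Next I'll work out precise poses.

```bash
cat >> h.py <<'E'
def mask(c,n,k=0):
    o=cams.outline_of(c,n); return o[k]["mask"] if len(o)>k else None
def pts(W,m,z0,z1):
    w=W[m]; w=w[~np.isnan(w[:,0])]; return w[(w[:,2]>z0)&(w[:,2]<z1)]
def tool(W,m):
    """pivot, yaw of the jaw direction: from mask points above the table"""
    w=pts(W,m,0.004,0.03)[:,:2]; c=w.mean(0)
    a=np.linalg.svd(w-c,full_matrices=False)[2][0]; s=(w-c)@a; b=(w-c)@[-a[1],a[0]]
    if np.ptp(b[s>np.percentile(s,75)])>np.ptp(b[s<np.percentile(s,25)]): a=-a; s=-s   # jaws narrower
    tip,tail=np.percentile(s,99.7),np.percentile(s,.3)
    o=c+a*((tip-50e-3)+(tail+88e-3))/2
    return np.round(o,4),round(np.degrees(np.arctan2(a[1],a[0])),1),round(tip-tail,3)
def rect(p):
    (c,s,a)=cv2.minAreaRect((p[:,:2]*1000).astype(np.float32)); return np.round(np.array(c)/1000,4),np.round(s,0),round(a,1)
E
python3 - <<'E'
from h import *
im,d,W=cam("top")
for n in("pliers_pink","cutters_blue","pliers_teal"): print(n,tool(W,mask("top",n)))
for k in(0,1):
    w=pts(W,mask("top","spool1",k),.04,.06); print("spool",np.round(cv2.minEnclosingCircle((w[:,:2]*1e3).astype(np.float32)),1) if 0 else cv2.minEnclosingCircle((w[:,:2]*1e3).astype(np.float32)),w[:,2].mean())
m=mask("top","caddy"); w=pts(W,m,.058,.07); print("rim",rect(w),len(w)); w=pts(W,m,.036,.046); print("floor",rect(w))
w=pts(W,m,.1,.14); print("handle",rect(w),w.mean(0))
w=pts(W,mask("top","tool_tray"),.018,.035); print("tray",rect(w)); 
hsv=cv2.cvtColor(im,cv2.COLOR_RGB2HSV)
b=(hsv[...,0]>98)&(hsv[...,0]<115)&(hsv[...,1]>150); w=W[b]; w=w[(abs(w[:,2])<.006)&(w[:,0]>.35)&(w[:,0]<.74)&(abs(w[:,1])<.25)]
print("bay",rect(w),len(w))
E
```

```text
pliers_pink (array([0.6039, 0.0562]), np.float64(-172.9), np.float64(0.133))
cutters_blue (array([ 0.5973, -0.1471]), np.float64(176.3), np.float64(0.132))
pliers_teal (array([ 0.5801, -0.049 ]), np.float64(-177.6), np.float64(0.13))
spool ((447.8487854003906, 81.43465423583984), 27.8477725982666) 0.05114452936446833
spool ((449.2501525878906, -30.752071380615234), 27.74184799194336) 0.051023583353213234
rim (array([0.5521, 0.2485]), array([145., 186.]), 0.6) 759
floor (array([0.5518, 0.2439]), array([196., 177.]), 0.7)
handle (array([0.5512, 0.3533]), array([117.,  18.]), 0.4) [0.55032179 0.35131562 0.12450093]
tray (array([ 0.5877, -0.0492]), array([23., 98.]), 76.9)
bay (array([ 0.5598, -0.0488]), array([264., 267.]), 86.5) 1630
```

Call:
play_rows([
  [0.045,-0.019,0,0,0,7.5,0.6],
  [0.09,-0.038,0,0,0,15,0.6],
  [0.135,-0.057,0,0,0,22.4,0.6],
  [0.18,-0.076,0,0,0,22.4,0.6],
  [0.225,-0.095,0,0,0,22.4,0.6],
])

```text
time: 1.85
ee_pos: [0.3923, -0.3564, 0.2023]
eef_rot: [3.141, 0.0, 0.001]
ft_force: [0.1, 0.3, 0.1]
finger_gap: 0.0511
finger_force: 0.0
```

Call:
play_rows([
  [0.03,-0.035,0,0,0,0,0.6],
  [0.06,-0.07,0,0,0,0,0.6],
  [0.09,-0.105,0,0,0,0,0.6],
  [0.12,-0.14,0,0,0,0,0.6],
  [0.15,-0.175,0,0,0,0,0.6],
])

```text
time: 2.35
ee_pos: [0.5422, -0.181, 0.2023]
eef_rot: [3.141, 0.002, 0.001]
ft_force: [0.8, -0.1, 0.0]
finger_gap: 0.0512
finger_force: 0.0
```

```bash
python3 - <<'E'
from h import *
o=env.get_obs(); print(o["time"],o["ee_pos"],o["eef_rot"],o["joints"])
im,d,W=cam("wrist"); save(im,"w1.png")
for n in("pliers_pink","cutters_blue","pliers_teal"):
    m=mask("wrist",n)
    if m is not None: print(n,tool(W,m))
hsv=cv2.cvtColor(im,cv2.COLOR_RGB2HSV)
b=(hsv[...,0]>98)&(hsv[...,0]<115)&(hsv[...,1]>150); w=W[b]; w=w[(abs(w[:,2])<.006)&(w[:,0]>.35)&(w[:,0]<.74)&(abs(w[:,1])<.25)]
print("bay",rect(w),len(w))
im,d,W=cam("top")
m=max((o["mask"] for o in cams.outline_of("top","tool_tray")),key=lambda m:m.sum()); w=pts(W,m,.015,.035); print("tray",rect(w),len(w)); w=pts(W,m,-.002,.012); print("tray floor",rect(w),np.median(w,0))
E
```

```text
2.35 [ 0.5421601  -0.18099032  0.20228125] [3.14127750e+00 1.54674675e-03 5.86790074e-04] [-3.95995239e-01  3.01646833e-01  1.51372698e+00 -1.50525170e-04
  1.32575269e+00  1.17385278e+00]
pliers_pink (array([0.6013, 0.0509]), np.float64(-172.8), np.float64(0.135))
cutters_blue (array([ 0.5959, -0.1509]), np.float64(175.7), np.float64(0.127))
pliers_teal (array([ 0.5805, -0.0538]), np.float64(-177.4), np.float64(0.134))
bay (array([0., 0.]), array([0., 0.]), 0.0) 0
tray (array([ 0.3909, -0.4154]), array([ 83., 183.]), 42.0) 376
tray floor (array([ 0.4209, -0.4017]), array([121., 161.]), 77.4) [ 0.42060264 -0.40219165  0.00502728]
```

View pics/w1.png

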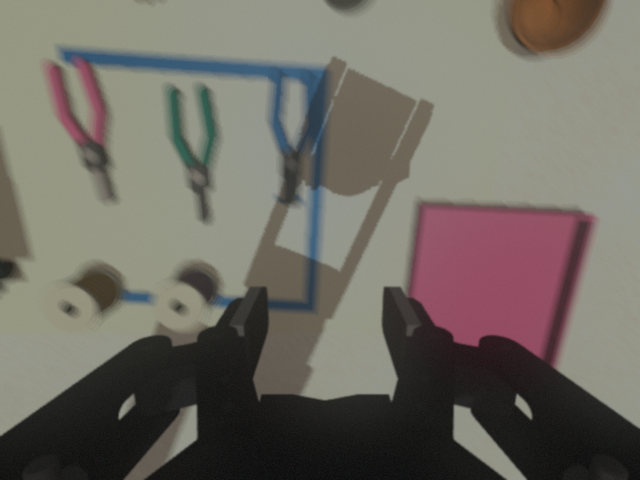

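The wrist view shows the tools' pivots at (95,155), (198,178) and (290,160), the spools at (75,305) and (182,305), and the tray at right. I'll go above the blue cutters and look again from near.

Call:
play_rows([
  [0.03,-0.015,0.03,0,0,4.3,0.6],
  [0.054,-0.03,0.06,0,0,4.3,0.6],
  [0.054,-0.03,0.1,0,0,4.3,0.6],
  [0.054,-0.03,0.1,0,0,4.3,0.6],
])

```text
time: 3.05
ee_pos: [0.5899, -0.1524, 0.0968]
eef_rot: [-3.136, 0.119, 0.018]
ft_force: [-1.4, 0.2, -0.4]
finger_gap: 0.0507
finger_force: 0.0
```

```bash
python3 - <<'E'
from h import *
o=env.get_obs(); print(o["time"],o["ee_pos"],o["joint_velocities"].max())
im,d,W=cam("wrist"); save(im,"w2.png")
for n in("cutters_blue","pliers_teal"):
    m=mask("wrist",n)
    if m is not None: print(n,tool(W,m))
E
```

```text
3.05 [ 0.58990625 -0.15236812  0.09681309] 0.07345489732678816
cutters_blue (array([ 0.597 , -0.1508]), np.float64(176.2), np.float64(0.128))
pliers_teal (array([ 0.5803, -0.0539]), np.float64(-177.6), np.float64(0.135))
```

View pics/w2.png

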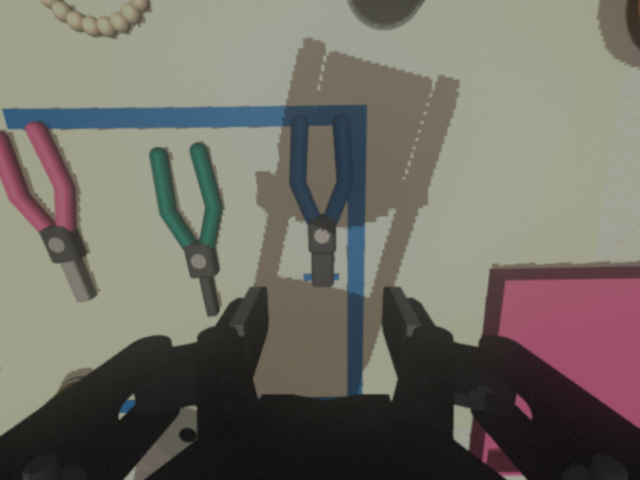

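The near view puts the cutters' pivot at px (321,237), in line with the gripper. The pivot measures (0.597, −0.151), so I'll descend.

Call:
play_rows([
  [0,0,0.03,0,0,0,0.6],
  [0,0,0.06,0,0,0,0.6],
  [0,0,0.07,0,0,0,0.6],
  [0,0,0.07,0,0,0,0.6],
  [0,0,0.07,0,0,0,0.6],
])

```text
time: 3.7
ee_pos: [0.5963, -0.1534, 0.0341]
eef_rot: [3.138, -0.117, 0.005]
ft_force: [-0.2, -0.3, 0.1]
finger_gap: 0.0514
finger_force: 0.0
```

Call:
play_rows([
  [0,-0.002,0.02,0,0,0,0.6],
  [0,-0.002,0.031,0,0,0,0.6],
  [0,-0.002,0.031,0,0,0,0.6],
  [0,-0.002,0.031,0,0,0,0.0],
  [0,-0.002,0.031,0,0,0,0.0],
], newtons=50)

```text
time: 4.2
ee_pos: [0.596, -0.1508, 0.002]
eef_rot: [3.139, -0.117, 0.002]
ft_force: [0.0, 0.6, -0.1]
finger_gap: 0.0229
finger_force: 0.0
```

Call:
play_rows([
  [0,0,0,0,0,0,0.0],
  [0,0,0,0,0,0,0.0],
  [0,0,-0.04,0,0,0,0.0],
  [0,0,-0.08,0,0,0,0.0],
  [0,0,-0.09,0,0,0,0.0],
])

```text
time: 4.7
ee_pos: [0.5985, -0.1516, 0.0959]
eef_rot: [3.137, -0.116, 0.013]
ft_force: [0.1, 0.0, -0.2]
finger_gap: 0.0002
finger_force: 0.0
```

Call:
play_rows([
  [0,0,0,0,0,0,0.6],
  [0,0,0,0,0,0,0.6],
  [0,0,0,0,0,0,0.6],
  [0,0,0,0,0,0,0.6],
])

```text
time: 5.1
ee_pos: [0.5939, -0.1501, 0.0893]
eef_rot: [-3.138, 0.117, 0.005]
ft_force: [-0.1, 0.1, 0.0]
finger_gap: 0.0511
finger_force: 0.0
```

```bash
python3 - <<'E'
from h import *
o=env.get_obs(); print(o["time"],o["ee_pos"],o["joint_velocities"].max())
im,d,W=cam("wrist"); save(im,"w3.png")
for n in("cutters_blue","pliers_teal"):
    m=mask("wrist",n)
    if m is not None:
        print(n,tool(W,m)); v,u=np.where(m); w=W[m]; print("max z",np.nanpercentile(w[:,2],[5,50,95]))
print(W[237,321],W[200,300])
E
```

```text
5.1 [ 0.59392541 -0.15014434  0.08932231] 0.001597859995829415
cutters_blue (array([ 0.5964, -0.1504]), np.float64(176.3), np.float64(0.129))
max z [0.00945764 0.01303018 0.01485719]
pliers_teal (array([ 0.5807, -0.0539]), np.float64(-177.8), np.float64(0.135))
max z [0.00704362 0.01256226 0.01462752]
[ 0.59819987 -0.14819798  0.01474609] [ 0.62692035 -0.13503132  0.01366092]
```

View pics/w3.png

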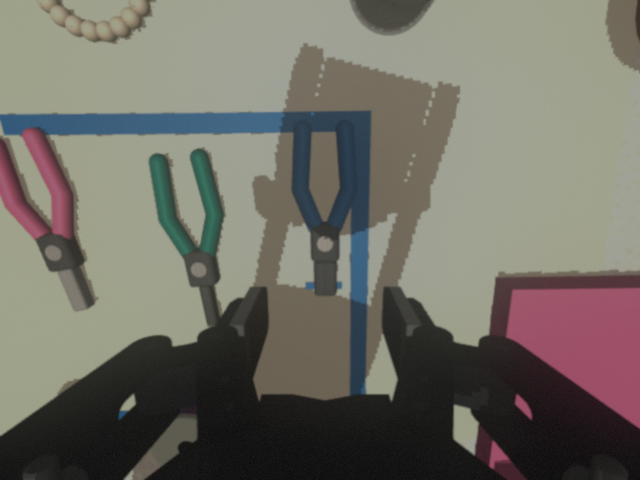

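The cutters have not moved, with the pivot still at (323,243), so the first closing slipped off or was cut short. I'll retry with a longer close and read the result before lifting.

Call:
play_rows([
  [0.003,0,0.045,0,0,0,0.6],
  [0.003,0,0.087,0,0,0,0.6],
  [0.003,0,0.087,0,0,0,0.6],
  [0.003,0,0.087,0,0,0,0.0],
  [0.003,0,0.087,0,0,0,0.0],
], newtons=60)

```text
time: 5.75
ee_pos: [0.5998, -0.1513, 0.0059]
eef_rot: [3.139, -0.117, 0.005]
ft_force: [0.7, 1.2, 0.4]
finger_gap: 0.0228
finger_force: 0.0
```

Call:
play_rows([
  [0,0,0,0,0,0,0.0],
  [0,0,0,0,0,0,0.0],
  [0,0,0,0,0,0,0.0],
  [0,0,0,0,0,0,0.0],
])

```text
time: 6.15
ee_pos: [0.5986, -0.1509, 0.0049]
eef_rot: [3.139, -0.117, 0.002]
ft_force: [-0.3, 0.1, -0.4]
finger_gap: 0.0001
finger_force: 0.0
```

```bash
python3 - <<'E'
from h import *
im,d,W=cam("wrist"); save(im,"w4.png")
o=env.get_obs(); print(o["ee_pos"],o["finger_gap"],o["ft_force"])
E
```

```text
[ 0.59838661 -0.15083147  0.0046644 ] -6.56419664540089e-05 [ 0.1137898  -0.13635996  0.02902512]
```

View pics/w4.png

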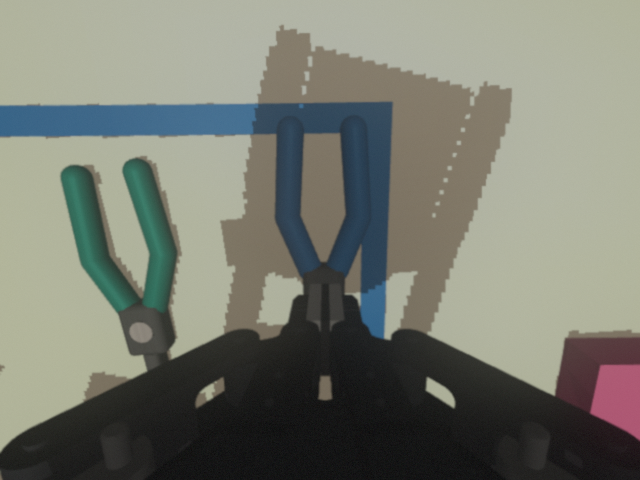

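```bash
python3 - <<'E'
from h import *
im,d,W=cam("wrist")
for v,u in((262,324),(270,324),(280,316),(280,324),(280,332),(290,316),(290,332),(310,312),(310,338),(330,310),(150,340),(333,141)): print(v,u,np.round(W[v,u],4),round(float(d[v,u]),4))
im,d,W=cam("scene"); save(cv2.resize(im[150:330,150:390],(800,600)),"s2.png")
E
```

```text
262 324 [ 0.6075 -0.1517  0.0041] 0.1817
270 324 [ 0.6065 -0.1516  0.014 ] 0.1725
280 316 [ 0.6016 -0.1471  0.0145] 0.1733
280 324 [ 0.6015 -0.1512  0.015 ] 0.1727
280 332 [ 0.6013 -0.1553  0.0153] 0.1724
290 316 [ 0.6092 -0.1485  0.0456] 0.1413
290 332 [ 0.6085 -0.1552  0.0453] 0.1416
310 312 [ 0.6097 -0.1476  0.065 ] 0.1225
310 338 [ 0.6082 -0.1569  0.0635] 0.1241
330 310 [ 0.6102 -0.1475  0.0802] 0.1077
150 340 [ 0.6645 -0.164   0.0012] 0.1694
333 141 [ 0.5784 -0.0516  0.0139] 0.1818
```

View pics/s2.png

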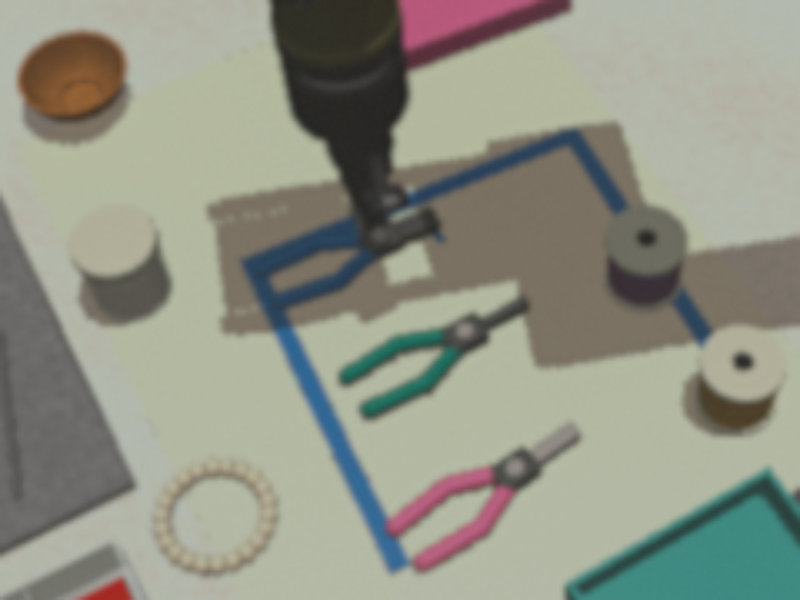

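```bash
python3 - <<'E'
from h import *
T=pose()
for c in("scene","top","wrist"):
    im,d,W=cam(c)
    L=(W-T[:3,3])@T[:3,:3]   # tool coordinates
    s=(abs(L[...,0])<.016)&(abs(L[...,1])<.03)&(W[...,2]>.0175)&(W[...,2]<.12)
    p=W[s]; print(c,s.sum(),np.round(np.percentile(p[:,2],[0,1,5,20]),4) if s.sum() else "")
    if c!="wrist":
        v,u=np.where(s); print(u.min(),u.max(),v.min(),v.max()); i=np.argsort(p[:,2])[:6]; print(np.round(p[i],4))
        if c=="scene":
            save(cv2.resize(im[v.min()-25:v.max()+45,u.min()-50:u.max()+50],(800,600),interpolation=cv2.INTER_CUBIC),"s3.png")
E
```

```text
scene 119 [0.0175 0.0358 0.0429 0.0492]
247 266 193 218
[[ 0.5866 -0.1503  0.0175]
 [ 0.6049 -0.1463  0.0354]
 [ 0.5995 -0.1413  0.0377]
 [ 0.588  -0.1437  0.0385]
 [ 0.6075 -0.1454  0.0385]
 [ 0.6078 -0.1492  0.0419]]
top 8 [0.0852 0.0852 0.0852 0.0863]
386 388 218 221
[[ 0.5878 -0.1223  0.0852]
 [ 0.5877 -0.1203  0.0853]
 [ 0.5876 -0.1239  0.088 ]
 [ 0.5892 -0.1231  0.0928]
 [ 0.5911 -0.1229  0.0938]
 [ 0.589  -0.1208  0.095 ]]
wrist 16134 [0.0366 0.0418 0.0521 0.0781]
```

View pics/s3.png

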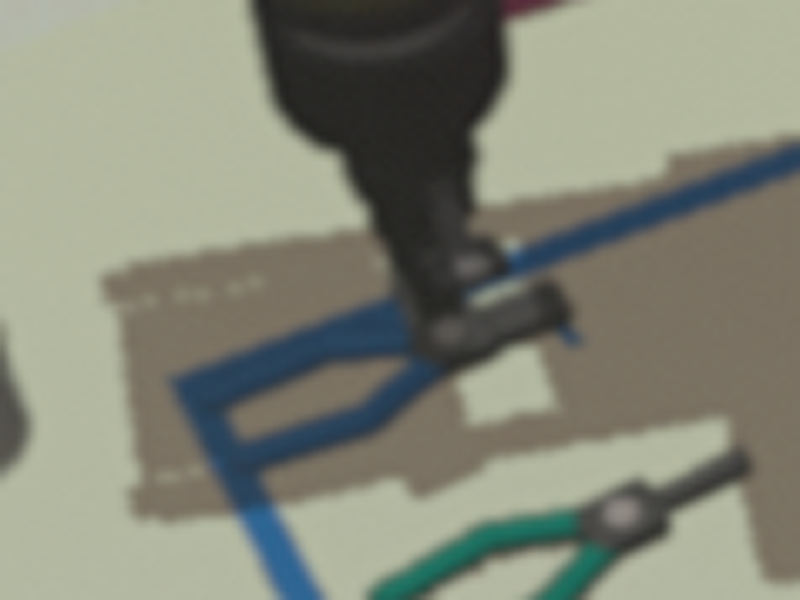

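The scene view shows the shut fingertips really stand about 33 mm above the reported TCP. I'll open and go lower in small steps, watching the force.

Call:
play_rows([
  [-0.002,0,0,0,0,0,0.6],
  [-0.002,0,0,0,0,0,0.6],
  [-0.002,0,0,0,0,0,0.6],
  [-0.002,0,0.01,0,0,0,0.6],
  [-0.002,0,0.015,0,0,0,0.6],
])

```text
time: 6.95
ee_pos: [0.5958, -0.1505, -0.0118]
eef_rot: [-3.139, 0.117, 0.001]
ft_force: [-0.0, 0.3, -0.5]
finger_gap: 0.0513
finger_force: 0.0
```

Call:
play_rows([
  [0,0,0.004,0,0,0,0.6],
  [0,0,0.008,0,0,0,0.6],
  [0,0,0.008,0,0,0,0.6],
])

```text
time: 7.25
ee_pos: [0.5956, -0.1504, -0.0198]
eef_rot: [-3.139, 0.116, 0.002]
ft_force: [-0.1, -0.0, -1.3]
finger_gap: 0.0514
finger_force: 0.0
```

Call:
play_rows([
  [0,0,0.0,0,0,0,0.0],
  [0,0,0,0,0,0,0.0],
  [0,0,0,0,0,0,0.0],
  [0,0,0,0,0,0,0.0],
  [0,0,0,0,0,0,0.0],
])

```text
time: 7.75
ee_pos: [0.5964, -0.1507, -0.0184]
eef_rot: [3.139, -0.117, 0.001]
ft_force: [-1.3, 0.6, 3.9]
finger_gap: 0.0193
finger_force: 60.1
```

Call:
play_rows([
  [0,0,-0.03,0,0,0,0.0],
  [0,0,-0.07,0,0,0,0.0],
  [-0.02,0.04,-0.08,0,0,0,0.0],
  [-0.04,0.08,-0.08,0,0,0,0.0],
  [-0.06,0.12,-0.08,0,0,0,0.0],
])

```text
time: 8.25
ee_pos: [0.5272, -0.2668, 0.0618]
eef_rot: [3.139, -0.114, 0.002]
ft_force: [0.5, 0.3, 0.1]
finger_gap: 0.0191
finger_force: 59.4
```

Call:
play_rows([
  [-0.023,0.039,0,0,0,0,0],
  [-0.046,0.078,0,0,0,0,0],
  [-0.069,0.117,0,0,0,0,0],
  [-0.09,0.156,0,0,0,0,0],
  [-0.09,0.156,0,0,0,0,0],
])

```text
time: 8.75
ee_pos: [0.4233, -0.42, 0.061]
eef_rot: [3.136, -0.124, -0.001]
ft_force: [0.6, 0.0, -0.4]
finger_gap: 0.0193
finger_force: 59.4
```

```bash
python3 - <<'E'
from h import *
o=env.get_obs(); print(o["ee_pos"],o["finger_gap"],o["finger_force"])
im,d,W=cam("wrist"); save(im,"w5.png")
h=cv2.cvtColor(im,cv2.COLOR_RGB2HSV); m=((h[...,0]>160)&(h[...,1]>100)&(W[...,1]<-.25)&(W[...,2]<.03))
w=W[m]; print(m.sum(),np.round(w.min(0),3),np.round(w.max(0),3),rect(w), "floor z",np.median(w[:,2]))
E
```

```text
[ 0.4233265  -0.41999208  0.06096014] 0.019280925460518055 59.435044080019
60112 [ 0.35  -0.464 -0.001] [ 0.55  -0.258  0.029] (array([ 0.4453, -0.3614]), array([196., 202.]), 86.7) floor z 0.004402698287356191
```

View pics/w5.png

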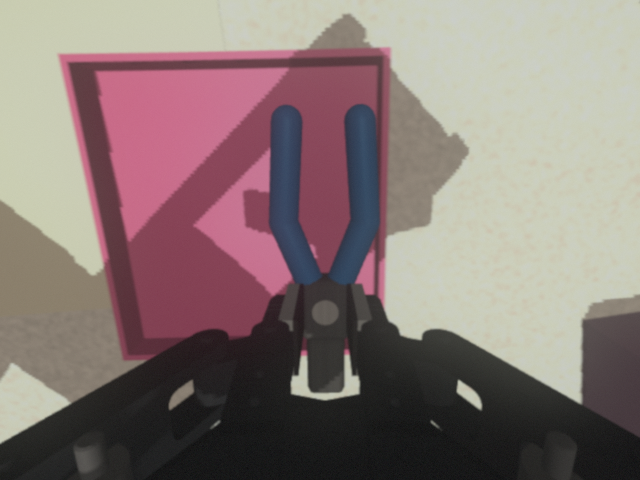

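The cutters are held squarely over the right side of the tray, with the handles at (285..360,110). I'll lower and release, then go to the teal pliers.

Call:
play_rows([
  [0.002,-0.004,0.04,0,0,0,0],
  [0.002,-0.004,0.07,0,0,0,0],
  [0.002,-0.004,0.072,0,0,0,0],
  [0.002,-0.004,0.072,0,0,0,0],
  [0.002,-0.004,0.072,0,0,0,0.4],
])

```text
time: 9.3
ee_pos: [0.4292, -0.4107, -0.0099]
eef_rot: [3.139, -0.115, 0.001]
ft_force: [-0.6, -0.1, 0.7]
finger_gap: 0.0326
finger_force: 0.0
```

Call:
play_rows([
  [0,0,0,0,0,0,0.4],
  [0,0,0,0,0,0,0.4],
  [0,0,-0.04,0,0,0,0.4],
  [0,0,-0.08,0,0,0,0.5],
  [0,0,-0.09,0,0,0,0.6],
])

```text
time: 9.8
ee_pos: [0.4309, -0.4136, 0.0843]
eef_rot: [3.133, -0.116, 0.01]
ft_force: [1.2, -0.9, 1.0]
finger_gap: 0.051
finger_force: 0.0
```

Call:
play_rows([
  [0.016,-0.047,0,0,0,0,0.6],
  [0.032,-0.093,0,0,0,0,0.6],
  [0.048,-0.14,0,0,0,0,0.6],
  [0.064,-0.186,0,0,0,0,0.6],
  [0.08,-0.233,0,0,0,0,0.6],
])

```text
time: 10.3
ee_pos: [0.5259, -0.1828, 0.0795]
eef_rot: [3.139, -0.118, 0.001]
ft_force: [1.9, -0.3, 0.2]
finger_gap: 0.0511
finger_force: 0.0
```

Call:
play_rows([
  [0.016,-0.047,0,0,0,-6.7,0.6],
  [0.032,-0.093,0,0,0,-6.7,0.6],
  [0.047,-0.14,0,0,0,-6.7,0.6],
  [0.047,-0.14,0,0,0,-6.7,0.6],
  [0.047,-0.14,0,0,0,-6.7,0.6],
])

```text
time: 10.8
ee_pos: [0.5828, -0.047, 0.0791]
eef_rot: [3.14, 0.072, -0.0]
ft_force: [0.1, -0.9, -0.5]
finger_gap: 0.0517
finger_force: 0.0
```

```bash
python3 - <<'E'
from h import *
o=env.get_obs(); print(o["ee_pos"],o["eef_rot"],o["finger_gap"])
im,d,W=cam("wrist"); save(im,"w6.png")
for n in("pliers_teal","pliers_pink"):
    m=mask("wrist",n)
    if m is not None: print(n,tool(W,m))
im,d,W=cam("top")
print("blue",tool(W,mask("top","cutters_blue")), "pink",tool(W,mask("top","pliers_pink")))
for o in cams.outline_of("top","tool_tray"):
    m=o["mask"]; w=W[m]; print(o["confidence"],m.sum(),np.round(np.nanmin(w,0),3),np.round(np.nanmax(w,0),3),rect(w))
E
```

```text
[ 0.58278972 -0.04697158  0.07913185] [ 3.14040282e+00  7.23840121e-02 -1.91099683e-04] 0.051689863593701445
pliers_teal (array([0.5666, 0.1704]), np.float64(1.8), np.float64(0.183))
pliers_pink (array([0.6018, 0.0521]), np.float64(-173.1), np.float64(0.135))
blue (array([ 0.4285, -0.4072]), np.float64(177.5), np.float64(0.131)) pink (array([0.6018, 0.0569]), np.float64(-175.0), np.float64(0.134))
0.65 6942 [ 0.347 -0.464 -0.004] [ 0.55  -0.274  0.032] (array([ 0.447 , -0.3673]), array([162., 202.]), 79.8)
```

Call:
play_rows([
  [-0.002,0.007,0.03,0,0,0,0.6],
  [-0.002,0.007,0.06,0,0,0,0.6],
  [-0.002,0.007,0.085,0,0,0,0.6],
  [-0.002,0.007,0.096,0,0,0,0.6],
  [-0.002,0.007,0.096,0,0,0,0.6],
])

```text
time: 11.65
ee_pos: [0.5795, -0.0558, -0.0184]
eef_rot: [-3.14, -0.065, 0.006]
ft_force: [0.0, 0.2, 0.1]
finger_gap: 0.051
finger_force: 0.0
```

Call:
play_rows([
  [0,0,0,0,0,0,0],
  [0,0,0,0,0,0,0],
  [0,0,0,0,0,0,0],
  [0,0,0,0,0,0,0],
  [0,0,0,0,0,0,0],
])

```text
time: 12.15
ee_pos: [0.5825, -0.0557, -0.0152]
eef_rot: [3.14, 0.067, 0.005]
ft_force: [0.3, 0.5, 3.4]
finger_gap: 0.0001
finger_force: 2.1
```

Call:
play_rows([
  [0,0,-0.03,0,0,0,0],
  [0,0,-0.07,0,0,0,0],
  [0,0,-0.08,0,0,0,0],
  [0,0,-0.08,0,0,0,0],
])

```text
time: 12.55
ee_pos: [0.583, -0.0555, 0.0656]
eef_rot: [3.14, 0.067, 0.008]
ft_force: [0.9, 0.2, -0.4]
finger_gap: -0.0002
finger_force: 0.0
```

Call:
play_rows([
  [0,0,-0.02,0,0,0,0.6],
  [0,0,-0.04,0,0,0,0.6],
  [0,0,-0.04,0,0,0,0.6],
])

```text
time: 12.85
ee_pos: [0.5821, -0.0555, 0.104]
eef_rot: [3.14, 0.067, 0.004]
ft_force: [-0.1, -0.2, -0.1]
finger_gap: 0.0429
finger_force: 0.0
```

```bash
python3 - <<'E'
from h import *
o=env.get_obs(); print(o["ee_pos"],o["eef_rot"],o["finger_gap"])
im,d,W=cam("wrist"); save(im,"w7.png")
h=cv2.cvtColor(im,cv2.COLOR_RGB2HSV)
for o in cams.outline_of("wrist","pliers_teal"): print(o["confidence"],o["extent"],tool(W,o["mask"]))
E
```

```text
[ 0.5821015  -0.05545106  0.10401029] [3.14047818 0.06738488 0.00414658] 0.04292510811006456
0.91 [283.8, 118.8, 348.2, 299.6] (array([ 0.582 , -0.0475]), np.float64(-178.9), np.float64(0.134))
```

View pics/w7.png

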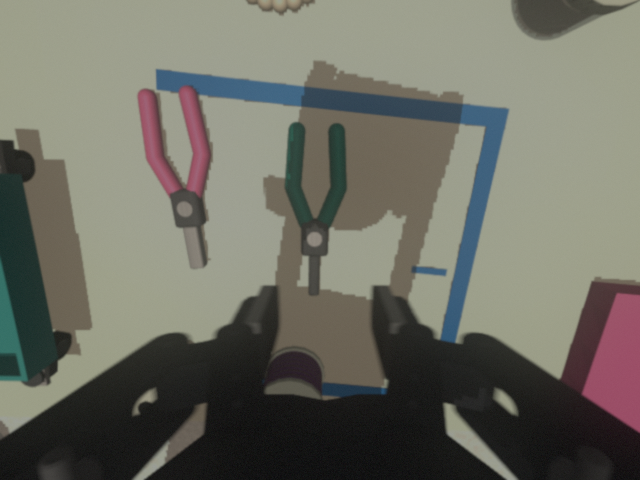

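The teal pliers now lie at pivot px (314,240), only nudged about 6 mm, so the fingers skimmed their top. The tips stand about 32 mm above the reported TCP, so I'll grip at TCP z ≈ −0.028.

Call:
play_rows([
  [0,-0.008,0.045,0,0,0,0.6],
  [0,-0.008,0.09,0,0,0,0.6],
  [0,-0.008,0.115,0,0,0,0.6],
  [0,-0.008,0.124,0,0,0,0.6],
  [0,-0.008,0.124,0,0,0,0.6],
])

```text
time: 13.45
ee_pos: [0.5785, -0.0471, -0.0234]
eef_rot: [-3.14, -0.067, 0.008]
ft_force: [-0.3, -0.5, 0.8]
finger_gap: 0.0517
finger_force: 0.0
```

Call:
play_rows([
  [0,0,0.004,0,0,0,0.6],
  [0,0,0.007,0,0,0,0.6],
  [0,0,0.007,0,0,0,0.6],
])

```text
time: 13.75
ee_pos: [0.5815, -0.0476, -0.027]
eef_rot: [3.141, 0.067, 0.003]
ft_force: [-0.4, 0.5, -0.3]
finger_gap: 0.0512
finger_force: 0.0
```

Call:
play_rows([
  [0,0,0,0,0,0,0],
  [0,0,0,0,0,0,0],
  [0,0,0,0,0,0,0],
  [0,0,0,0,0,0,0],
  [0,0,0,0,0,0,0],
])

```text
time: 14.25
ee_pos: [0.5814, -0.0473, -0.0267]
eef_rot: [-3.141, -0.067, -0.003]
ft_force: [-1.1, 0.9, 5.7]
finger_gap: 0.0206
finger_force: 53.7
```

Call:
play_rows([
  [0,0,-0.03,0,0,0,0],
  [0,0,-0.07,0,0,0,0],
  [-0.02,0.038,-0.09,0,0,0,0],
  [-0.04,0.076,-0.09,0,0,0,0],
  [-0.061,0.115,-0.09,0,0,0,0],
])

```text
time: 14.75
ee_pos: [0.5251, -0.166, 0.0636]
eef_rot: [3.139, 0.07, 0.005]
ft_force: [0.8, -0.5, -1.9]
finger_gap: 0.0207
finger_force: 58.1
```

Call:
play_rows([
  [-0.021,0.039,0,0,0,5.5,0],
  [-0.042,0.078,0,0,0,5.5,0],
  [-0.063,0.117,0,0,0,5.5,0],
  [-0.084,0.156,0,0,0,5.5,0],
  [-0.104,0.195,0,0,0,5.5,0],
])

```text
time: 15.25
ee_pos: [0.4278, -0.3655, 0.0623]
eef_rot: [-3.14, 0.084, 0.0]
ft_force: [1.0, 0.1, -0.9]
finger_gap: 0.0206
finger_force: 58.2
```

Call:
play_rows([
  [0,0,0.02,0,0,0,0],
  [0,0,0.05,0,0,0,0],
  [0,0,0.05,0,0,0,0],
  [0,0,0.05,0,0,0,0],
])

```text
time: 15.65
ee_pos: [0.4285, -0.3636, 0.0119]
eef_rot: [-3.139, 0.084, 0.002]
ft_force: [-0.8, -0.2, -1.3]
finger_gap: 0.0203
finger_force: 58.5
```

Call:
play_rows([
  [0,0,0.02,0,0,0,0],
  [0,0,0.031,0,0,0,0],
  [0,0,0.031,0,0,0,0],
  [0,0,0.031,0,0,0,0.4],
  [0,0,0.031,0,0,0,0.4],
])

```text
time: 16.15
ee_pos: [0.4299, -0.3648, -0.0179]
eef_rot: [3.139, -0.083, 0.002]
ft_force: [-0.7, 0.4, 0.5]
finger_gap: 0.034
finger_force: 0.0
```

Call:
play_rows([
  [0,0,0.0,0,0,0,0.4],
  [0,0,-0.04,0,0,0,0.4],
  [0,0,-0.08,0,0,0,0.5],
  [0,0,-0.12,0,0,0,0.6],
  [0.007,-0.02,-0.12,0,0,0,0.6],
])

```text
time: 16.65
ee_pos: [0.4408, -0.3501, 0.1076]
eef_rot: [3.13, -0.087, 0.016]
ft_force: [0.7, -0.5, 0.9]
finger_gap: 0.051
finger_force: 0.0
```

Call:
play_rows([
  [0.015,-0.042,0,0,0,0,0.6],
  [0.03,-0.084,0,0,0,0,0.6],
  [0.045,-0.127,0,0,0,0,0.6],
  [0.06,-0.17,0,0,0,0,0.6],
  [0.075,-0.212,0,0,0,0,0.6],
])

```text
time: 17.15
ee_pos: [0.5239, -0.1354, 0.1018]
eef_rot: [3.14, -0.084, 0.002]
ft_force: [0.8, 0.5, 0.1]
finger_gap: 0.051
finger_force: 0.0
```

Call:
play_rows([
  [0.015,-0.042,0,0,0,-5,0.6],
  [0.03,-0.084,0,0,0,-10,0.6],
  [0.045,-0.127,0,0,0,-10,0.6],
  [0.06,-0.17,0,0,0,-10,0.6],
  [0.068,-0.192,0,0,0,-10,0.6],
])

```text
time: 17.65
ee_pos: [0.603, 0.0547, 0.1018]
eef_rot: [-3.135, -0.194, -0.004]
ft_force: [0.4, -0.9, 1.0]
finger_gap: 0.0512
finger_force: 0.0
```

Call:
play_rows([
  [0,0,0,0,0,0,0.6],
  [0,0,0,0,0,0,0.6],
])

```text
time: 17.85
ee_pos: [0.6013, 0.0514, 0.1013]
eef_rot: [3.135, 0.193, -0.0]
ft_force: [0.6, -0.2, -0.4]
finger_gap: 0.0511
finger_force: 0.0
```

```bash
python3 - <<'E'
from h import *
o=env.get_obs(); print(o["time"],o["ee_pos"],o["eef_rot"],o["finger_gap"])
im,d,W=cam("wrist"); save(im,"w8.png")
for o in cams.outline_of("wrist","pliers_pink"): print(o["confidence"],o["extent"],tool(W,o["mask"]))
im,d,W=cam("top"); 
for n in("cutters_blue","pliers_teal"):print(n,tool(W,mask("top",n)))
for k in(0,1):
    w=pts(W,mask("top","spool1",k),.04,.06); print("spool",cv2.minEnclosingCircle((w[:,:2]*1e3).astype(np.float32)))
E
```

```text
17.85 [0.60127765 0.05143093 0.10125553] [ 3.13500013e+00  1.92947828e-01 -2.56255230e-04] 0.05112949247196143
0.76 [290.0, 118.3, 354.8, 296.5] (array([0.6016, 0.0542]), np.float64(-172.9), np.float64(0.134))
cutters_blue (array([ 0.4275, -0.4073]), np.float64(177.3), np.float64(0.129))
pliers_teal (array([ 0.432 , -0.3596]), np.float64(177.3), np.float64(0.13))
spool ((447.90106201171875, 81.36042022705078), 27.853158950805664)
spool ((358.55364990234375, 275.1303405761719), 29.15907096862793)
```

Call:
play_rows([
  [0,-0.002,0.045,0,0,0,0.6],
  [0,-0.002,0.09,0,0,0,0.6],
  [0,-0.002,0.115,0,0,0,0.6],
  [0,-0.002,0.127,0,0,0,0.6],
  [0,-0.002,0.127,0,0,0,0.6],
])

```text
time: 18.7
ee_pos: [0.5999, 0.0527, -0.0275]
eef_rot: [-3.136, -0.189, 0.005]
ft_force: [0.5, -0.3, -0.6]
finger_gap: 0.0514
finger_force: 0.0
```

Call:
play_rows([
  [0,0,0,0,0,0,0.6],
  [0,0,0,0,0,0,0],
  [0,0,0,0,0,0,0],
  [0,0,0,0,0,0,0],
  [0,0,0,0,0,0,0],
])

```text
time: 19.2
ee_pos: [0.603, 0.0532, -0.0238]
eef_rot: [3.136, 0.191, 0.007]
ft_force: [-0.2, -0.1, 5.9]
finger_gap: 0.0207
finger_force: 53.2
```

Call:
play_rows([
  [0,0,0,0,0,0,0],
  [0,0,-0.03,0,0,0,0],
  [0,0,-0.07,0,0,0,0],
  [0,0,-0.09,0,0,0,0],
  [0,0,-0.09,0,0,0,0],
])

```text
time: 19.7
ee_pos: [0.6044, 0.0533, 0.0684]
eef_rot: [3.135, 0.191, 0.014]
ft_force: [0.3, 0.0, -1.2]
finger_gap: 0.0205
finger_force: 53.3
```

Call:
play_rows([
  [-0.024,0.0385,0,0,0,0,0],
  [-0.048,0.077,0,0,0,0,0],
  [-0.072,0.116,0,0,0,0,0],
  [-0.096,0.155,0,0,0,0,0],
  [-0.12,0.193,0,0,0,0,0],
])

```text
time: 20.2
ee_pos: [0.5036, -0.1539, 0.0631]
eef_rot: [-3.135, -0.191, 0.002]
ft_force: [0.0, -0.4, -0.8]
finger_gap: 0.0207
finger_force: 53.4
```

Call:
play_rows([
  [-0.023,0.0385,0,0,0,5.5,0],
  [-0.046,0.077,0,0,0,11.5,0],
  [-0.069,0.116,0,0,0,11.5,0],
  [-0.092,0.153,0,0,0,11.5,0],
  [-0.092,0.153,0,0,0,11.5,0],
])

```text
time: 20.7
ee_pos: [0.4304, -0.3206, 0.0633]
eef_rot: [3.137, -0.133, -0.001]
ft_force: [0.2, 0.3, -1.4]
finger_gap: 0.0204
finger_force: 53.4
```

Call:
play_rows([
  [0,0,0.02,0,0,0,0],
  [0,0,0.05,0,0,0,0],
  [0,0,0.05,0,0,0,0],
  [0,0,0.05,0,0,0,0],
])

```text
time: 21.1
ee_pos: [0.4318, -0.3145, 0.0133]
eef_rot: [-3.137, 0.124, 0.004]
ft_force: [-0.3, -0.5, -0.1]
finger_gap: 0.0205
finger_force: 53.5
```

Call:
play_rows([
  [0,0,0.02,0,0,0,0],
  [0,0,0.031,0,0,0,0],
  [0,0,0.031,0,0,0,0],
  [0,0,0.031,0,0,0,0.4],
  [0,0,0.031,0,0,0,0.4],
])

```text
time: 21.6
ee_pos: [0.4334, -0.3165, -0.016]
eef_rot: [3.138, -0.124, 0.002]
ft_force: [-0.1, 0.7, 0.6]
finger_gap: 0.034
finger_force: 0.0
```

Call:
play_rows([
  [0,0,0.0,0,0,0,0.4],
  [0,0,-0.04,0,0,0,0.4],
  [0,0,-0.08,0,0,0,0.5],
  [0,0,-0.12,0,0,0,0.6],
  [0,0,-0.15,0,0,0,1],
])

```text
time: 22.1
ee_pos: [0.4334, -0.3167, 0.1363]
eef_rot: [3.137, -0.125, 0.004]
ft_force: [0.9, 0.1, -0.2]
finger_gap: 0.0643
finger_force: 0.0
```

Call:
play_rows([
  [0,-0.047,0,0,0,-4.6,1],
  [0,-0.094,0,0,0,-4.6,1],
  [0,-0.141,0,0,0,-4.6,1],
  [-0.005,-0.188,0,0,0,-4.6,1],
  [-0.005,-0.235,0,0,0,-4.6,1],
])

```text
time: 22.6
ee_pos: [0.4456, -0.0797, 0.1337]
eef_rot: [3.141, -0.0, 0.001]
ft_force: [-0.5, 0.9, -0.2]
finger_gap: 0.0854
finger_force: 0.0
```

Call:
play_rows([
  [0,-0.045,0,0,0,0,1],
  [0,-0.045,0,0,0,0,1],
  [0,-0.045,0,0,0,0,1],
])

```text
time: 22.9
ee_pos: [0.4464, -0.0354, 0.1336]
eef_rot: [3.141, 0.007, 0.002]
ft_force: [0.5, 0.0, 0.8]
finger_gap: 0.085
finger_force: 0.0
```

```bash
python3 - <<'E'
from h import *
o=env.get_obs(); print(o["time"],o["ee_pos"],o["eef_rot"],o["finger_gap"])
im,d,W=cam("top"); save(im,"t2.png")
for n in("cutters_blue","pliers_teal","pliers_pink"):print(n,tool(W,mask("top",n)))
for c in("top","wrist"):
    if c=="wrist": im,d,W=cam("wrist"); save(im,"w9.png")
    for o in cams.outline_of(c,"spool1"):
        w=pts(W,o["mask"],.045,.057); print(c,round(o["confidence"],2),o["extent"],len(w),cv2.minEnclosingCircle((w[:,:2]*1e3).astype(np.float32)) if len(w) else 0)
E
```

```text
22.9 [ 0.44637202 -0.0354349   0.13364012] [3.14085489e+00 6.59882067e-03 1.70526915e-03] 0.08500959942858236
cutters_blue (array([ 0.4281, -0.4074]), np.float64(173.7), np.float64(0.131))
pliers_teal (array([ 0.4305, -0.3598]), np.float64(177.8), np.float64(0.137))
pliers_pink (array([ 0.4318, -0.3112]), np.float64(175.9), np.float64(0.138))
top 0.59 [273.6, 273.2, 298.5, 303.5] 568 ((447.8245849609375, 81.2997817993164), 27.85552406311035)
wrist 0.96 [280.4, 194.6, 353.6, 269.1] 3845 ((448.7637023925781, -33.18096923828125), 27.82216453552246)
wrist 0.75 [138.0, 192.7, 229.3, 274.0] 3963 ((447.1265869140625, 78.87078094482422), 28.214052200317383)
```

View pics/t2.png

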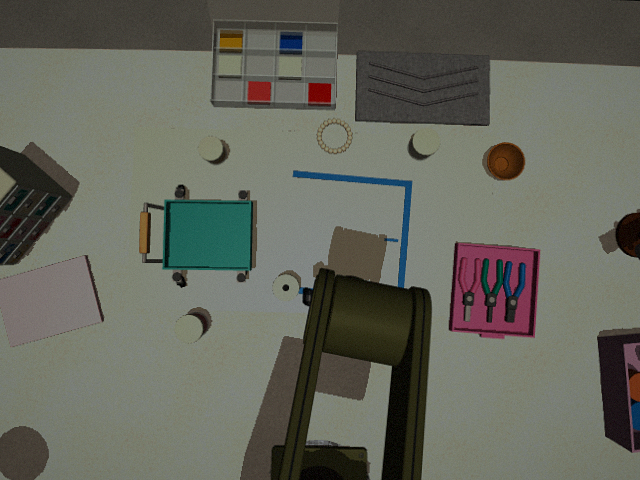

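All three tools lie in the tray, at (468,290), (491,290) and (514,290). Next is the right spool at (0.449, −0.033).

Call:
play_rows([
  [0.002,-0.002,0.045,0,0,0,1],
  [0.002,-0.002,0.09,0,0,0,1],
  [0.002,-0.002,0.125,0,0,0,1],
  [0.002,-0.002,0.14,0,0,0,1],
  [0.002,-0.002,0.14,0,0,0,1],
], newtons=40)

```text
time: 23.75
ee_pos: [0.4461, -0.0346, -0.0091]
eef_rot: [-3.141, 0.001, 0.009]
ft_force: [-0.8, -0.0, -0.0]
finger_gap: 0.0854
finger_force: 0.0
```

Call:
play_rows([
  [0,0,0,0,0,0,1],
  [0,0,0,0,0,0,0],
  [0,0,0,0,0,0,0],
  [0,0,0,0,0,0,0],
  [0,0,0,0,0,0,0],
])

```text
time: 24.25
ee_pos: [0.4495, -0.0345, -0.0054]
eef_rot: [3.141, 0.001, 0.005]
ft_force: [-0.3, -0.5, 5.8]
finger_gap: 0.0545
finger_force: 41.4
```

Call:
play_rows([
  [0,0,0,0,0,0,0],
  [0,0,-0.03,0,0,0,0],
  [0,0,-0.07,0,0,0,0],
  [0,0,-0.11,0,0,0,0],
  [0,0,-0.14,0,0,0,0],
])

```text
time: 24.75
ee_pos: [0.449, -0.0343, 0.1363]
eef_rot: [3.141, 0.001, 0.006]
ft_force: [0.8, -0.3, -1.1]
finger_gap: 0.0544
finger_force: 43.1
```

```bash
python3 - <<'E'
from h import *
im,d,W=cam("wrist"); save(im,"w10.png")
T=pose(); print(T[:3,3],env.get_obs()["finger_gap"])
for o in cams.outline_of("wrist","spool1"):
    w=W[o["mask"]]; w=w[~np.isnan(w[:,0])]; print(round(o["confidence"],2),o["extent"],np.round(np.percentile(w,[2,50,98],axis=0),3))
m=mask("wrist","caddy")
if m is not None:
    w=pts(W,m,.057,.07); print("rim",rect(w),len(w)); w=pts(W,m,.1,.14); print("handle",len(w) and rect(w))
E
```

```text
[ 0.45210653 -0.0348064   0.14027124] 0.05529112899789857
0.81 [254.1, 232.4, 395.5, 396.2] [[ 0.423 -0.059  0.147]
 [ 0.454 -0.035  0.192]
 [ 0.474 -0.01   0.193]]
0.71 [144.3, 197.4, 234.1, 275.4] [[0.423 0.052 0.004]
 [0.451 0.073 0.05 ]
 [0.473 0.103 0.051]]
rim (array([0.5431, 0.1754]), array([ 48., 127.]), 89.9) 3251
handle 0
```

View pics/w10.png

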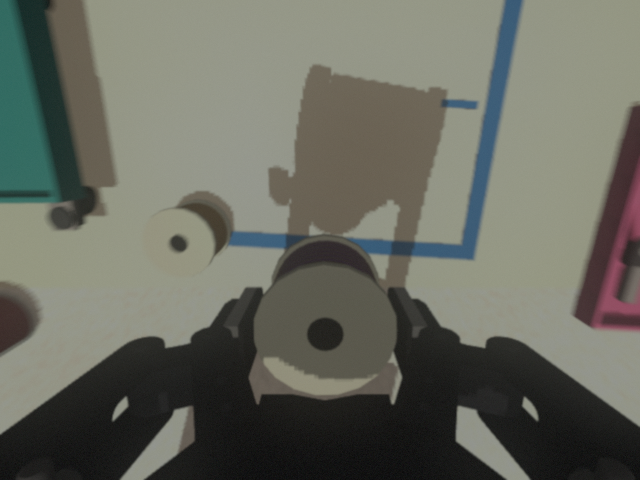

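The spool is held centred at (325,335), with the other spool at (180,243) and the caddy at top left. I'll carry it over the caddy.

Call:
play_rows([
  [0.018,-0.037,0,0,0,0,0],
  [0.037,-0.075,0,0,0,0,0],
  [0.056,-0.114,0,0,0,0,0],
  [0.074,-0.152,0,0,0,0,0],
  [0.093,-0.19,0,0,0,0,0],
])

```text
time: 25.4
ee_pos: [0.54, 0.1571, 0.1312]
eef_rot: [3.141, 0.001, -0.005]
ft_force: [0.5, -0.1, -0.2]
finger_gap: 0.0545
finger_force: 43.2
```

Call:
play_rows([
  [0.018,-0.037,0,0,0,0,0],
  [0.034,-0.07,0,0,0,0,0],
  [0.044,-0.089,0,0,0,0,0],
  [0.044,-0.089,0,0,0,0,0],
  [0.044,-0.089,0,0,0,0,0],
])

```text
time: 25.9
ee_pos: [0.5834, 0.2444, 0.1311]
eef_rot: [3.14, 0.003, -0.006]
ft_force: [0.0, -0.5, -1.0]
finger_gap: 0.0547
finger_force: 43.3
```

```bash
python3 - <<'E'
from h import *
im,d,W=cam("wrist"); save(im,"w11.png")
T=pose(); print(T[:3,3],env.get_obs()["finger_gap"])
h=cv2.cvtColor(im,cv2.COLOR_RGB2HSV); m=(h[...,0]>75)&(h[...,0]<98)&(h[...,1]>90)
for a,b in((.058,.07),(.036,.046)):
    w=pts(W,m,a,b); print(rect(w),len(w),np.round(np.percentile(w,[.5,99.5],axis=0),4)[:,:2].tolist())
m=mask("wrist","handle"); 
if m is not None: w=pts(W,m,.11,.14); print("handle",len(w) and (rect(w),w.mean(0)))
E
```

```text
[0.58325782 0.24380097 0.13141623] 0.054758740393838136
(array([0.5512, 0.2434]), array([145., 180.]), 1.0) 2581 [[0.4791, 0.1541], [0.6234, 0.3333]]
(array([0.57  , 0.2435]), array([ 92., 173.]), 0.7) 15419 [[0.5309, 0.1579], [0.616, 0.3288]]
handle ((array([0.5945, 0.3029]), array([ 74., 147.]), 28.8), array([0.57348452, 0.3481395 , 0.12323042]))
```

View pics/w11.png

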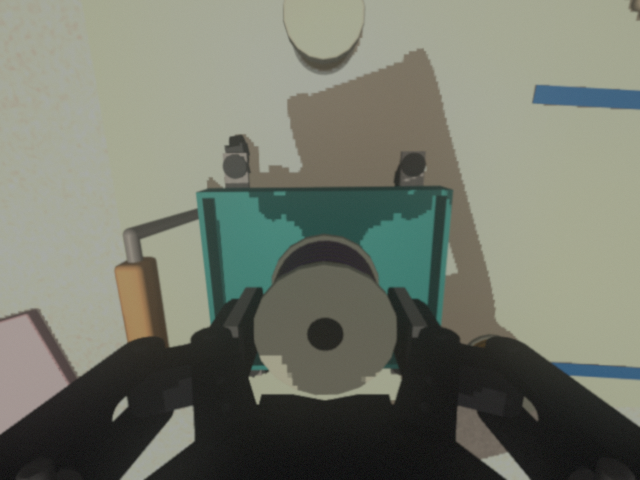

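The caddy's rim centre measures (0.551, 0.243) with the correct size. The spool hangs over the tray at px (325,330), so I'll lower and release it.

Call:
play_rows([
  [0.002,0,0.04,0,0,0,0],
  [0.002,0,0.075,0,0,0,0],
  [0.002,0,0.09,0,0,0,0],
  [0.002,0,0.094,0,0,0,0],
  [0.002,0,0.094,0,0,0,0],
])

```text
time: 26.5
ee_pos: [0.5863, 0.2437, 0.0387]
eef_rot: [3.141, -0.001, -0.002]
ft_force: [0.1, 0.0, -0.9]
finger_gap: 0.0545
finger_force: 43.3
```

Call:
play_rows([
  [0,0,0,0,0,0,0],
  [0,0,0,0,0,0,0.8],
  [0,0,0,0,0,0,0.8],
  [0,0,0,0,0,0,0.8],
])

```text
time: 26.9
ee_pos: [0.5877, 0.2451, 0.0402]
eef_rot: [-3.141, -0.001, -0.003]
ft_force: [-0.4, 0.5, 0.3]
finger_gap: 0.0681
finger_force: 0.0
```

Call:
play_rows([
  [0,0,-0.03,0,0,0,0.8],
  [0,0,-0.07,0,0,0,0.8],
  [0,0,-0.11,0,0,0,1],
  [-0.02,0.03,-0.11,0,0,0,1],
  [-0.04,0.06,-0.11,0,0,0,1],
])

```text
time: 27.4
ee_pos: [0.5487, 0.1853, 0.1516]
eef_rot: [-3.14, -0.004, -0.009]
ft_force: [0.7, -1.0, -0.1]
finger_gap: 0.0855
finger_force: 0.0
```

Call:
play_rows([
  [-0.04,0.03,0,0,0,0,1],
  [-0.08,0.06,0,0,0,0,1],
  [-0.1,0.105,0,0,0,0,1],
  [-0.1,0.105,0,0,0,0,1],
  [-0.1,0.105,0,0,0,0,1],
])

```text
time: 27.9
ee_pos: [0.4474, 0.0792, 0.1499]
eef_rot: [-3.141, 0.002, -0.003]
ft_force: [-0.5, -0.5, 0.6]
finger_gap: 0.0856
finger_force: 0.0
```

```bash
python3 - <<'E'
from h import *
print(pose()[:3,3]); im,d,W=cam("wrist"); save(im,"w12.png")
for o in cams.outline_of("wrist","spool1"):
    w=W[o["mask"]]; w=w[~np.isnan(w[:,0])]; z=np.percentile(w[:,2],90); w=w[abs(w[:,2]-z)<.004]
    print(round(o["confidence"],2),o["extent"],z,cv2.minEnclosingCircle((w[:,:2]*1e3).astype(np.float32)))
im,d,W=cam("top"); save(im,"t3.png")
h=cv2.cvtColor(im,cv2.COLOR_RGB2HSV); m=(h[...,0]>75)&(h[...,0]<98)&(h[...,1]>90)
w=pts(W,m,.058,.07); print("rim top",rect(w))
E
```

```text
[0.44738766 0.07918436 0.1499251 ]
0.93 [290.4, 192.0, 360.4, 268.3] 0.05107685917902557 ((447.07452392578125, 79.05311584472656), 27.879207611083984)
0.64 [0.0, 0.0, 134.1, 86.6] 0.09085393062316871 ((585.6747436523438, 243.71839904785156), 28.577783584594727)
rim top (array([ 0.47  , -0.0117]), array([1350.,  237.]), 78.8)
```

Spool A sits in the tray (top z 0.091). Now spool B, directly below.

Call:
play_rows([
  [0,0,0.045,0,0,0,1],
  [0,0,0.09,0,0,0,1],
  [0,0,0.135,0,0,0,1],
  [0,0,0.154,0,0,0,1],
  [0,0,0.154,0,0,0,1],
])

```text
time: 28.55
ee_pos: [0.4455, 0.0806, -0.0078]
eef_rot: [3.141, 0.004, -0.01]
ft_force: [-0.3, 0.7, 0.3]
finger_gap: 0.0854
finger_force: 0.0
```

Call:
play_rows([
  [0,0,0,0,0,0,1],
  [0,0,0,0,0,0,0],
  [0,0,0,0,0,0,0],
  [0,0,0,0,0,0,0],
  [0,0,0,0,0,0,0],
])

```text
time: 29.05
ee_pos: [0.4488, 0.0801, -0.0032]
eef_rot: [-3.141, -0.001, -0.006]
ft_force: [-0.8, 1.1, 6.5]
finger_gap: 0.0548
finger_force: 41.6
```

Call:
play_rows([
  [0,0,0,0,0,0,0],
  [0,0,-0.03,0,0,0,0],
  [0,0,-0.07,0,0,0,0],
  [0,0,-0.11,0,0,0,0],
  [0,0,-0.14,0,0,0,0],
])

```text
time: 29.55
ee_pos: [0.4479, 0.0797, 0.1383]
eef_rot: [-3.141, -0.001, -0.006]
ft_force: [0.4, 0.6, -2.5]
finger_gap: 0.0546
finger_force: 43.0
```

Call:
play_rows([
  [0.017,-0.04,0,0,0,0,0],
  [0.034,-0.08,0,0,0,0,0],
  [0.051,-0.12,0,0,0,0,0],
  [0.065,-0.15,0,0,0,0,0],
  [0.069,-0.164,0,0,0,0,0],
])

```text
time: 30.05
ee_pos: [0.5178, 0.2467, 0.1361]
eef_rot: [-3.14, -0.004, -0.005]
ft_force: [0.8, -0.4, -0.3]
finger_gap: 0.0548
finger_force: 43.3
```

Call:
play_rows([
  [0,0,0,0,0,0,0],
  [0,0,0.04,0,0,0,0],
  [0,0,0.06,0,0,0,0],
  [0,0,0.06,0,0,0,0],
])

```text
time: 30.45
ee_pos: [0.512, 0.2409, 0.0724]
eef_rot: [3.138, -0.0, -0.012]
ft_force: [-0.3, -0.0, -0.6]
finger_gap: 0.0547
finger_force: 43.3
```

Call:
play_rows([
  [0,0,0,0,0,0,0],
  [0,0,0.02,0,0,0,0],
  [0,0,0.034,0,0,0,0],
  [0,0,0.034,0,0,0,0],
  [0,0,0.034,0,0,0,0],
])

```text
time: 30.95
ee_pos: [0.5169, 0.2437, 0.0425]
eef_rot: [-3.141, -0.001, -0.003]
ft_force: [-0.0, -0.3, -1.0]
finger_gap: 0.0547
finger_force: 43.3
```

Call:
play_rows([
  [0,0,0,0,0,0,0],
  [0,0,0,0,0,0,0.8],
  [0,0,0,0,0,0,0.8],
  [0,0,0,0,0,0,0.8],
])

```text
time: 31.35
ee_pos: [0.5164, 0.244, 0.0417]
eef_rot: [-3.141, -0.001, -0.002]
ft_force: [-0.1, -0.7, -0.6]
finger_gap: 0.068
finger_force: 0.0
```

Call:
play_rows([
  [0,0,-0.03,0,0,0,0.8],
  [0,0,-0.07,0,0,0,0.8],
  [0,0,-0.11,0,0,0,0.8],
  [0,0,-0.16,0,0,0,0.6],
  [0,0,-0.16,0,0,0,0.6],
])

```text
time: 31.85
ee_pos: [0.5209, 0.2458, 0.209]
eef_rot: [-3.136, -0.002, -0.022]
ft_force: [1.3, 0.2, 0.1]
finger_gap: 0.0514
finger_force: 0.0
```

```bash
cat >> h.py <<'E'
def teal(im,W):
    h=cv2.cvtColor(im,cv2.COLOR_RGB2HSV); m=(h[...,0]>75)&(h[...,0]<98)&(h[...,1]>90)
    w=pts(W,m,.058,.07); return rect(w),len(w)
def bar(im,W):
    h=cv2.cvtColor(im,cv2.COLOR_RGB2HSV); m=(h[...,0]>8)&(h[...,0]<22)&(h[...,1]>100)
    w=pts(W,m,.118,.14); return (rect(w) if len(w)>5 else None),len(w)
E
python3 - <<'E'
from h import *
print(pose()[:3,3]); im,d,W=cam("wrist"); save(im,"w13.png")
print(teal(im,W),bar(im,W))
for o in cams.outline_of("wrist","spool1"):
    w=W[o["mask"]]; w=w[~np.isnan(w[:,0])]; z=np.percentile(w[:,2],90); w=w[abs(w[:,2]-z)<.004]
    print(round(o["confidence"],2),o["extent"],z,cv2.minEnclosingCircle((w[:,:2]*1e3).astype(np.float32)))
im,d,W=cam("top"); print(bar(im,W))
for o in cams.outline_of("top","spool1"): print(o["confidence"],np.nanmedian(W[o["mask"]],axis=0))
for n in("cutters_blue","pliers_teal","pliers_pink"):print(n,tool(W,mask("top",n)))
E
```

```text
[0.52090161 0.2458058  0.20895185]
((array([0.5503, 0.2438]), array([142., 179.]), 0.6), 1485) ((array([0.5499, 0.3503]), array([77., 14.]), 0.7), 1894)
0.76 [292.6, 117.1, 356.9, 187.4] 0.09105562894593043 ((587.220458984375, 244.27056884765625), 27.85085105895996)
0.23 [299.5, 0.0, 355.6, 31.9] 0.052827702253062124 ((712.68017578125, 245.3580322265625), 14.84337043762207)
((array([ 0.575 , -0.0083]), array([1211.,   39.]), 87.5), 64)
0.84 [0.51007503 0.22988495 0.08975772]
0.58 [0.58740384 0.24314491 0.09048695]
cutters_blue (array([ 0.4292, -0.4072]), np.float64(174.4), np.float64(0.129))
pliers_teal (array([ 0.4297, -0.3602]), np.float64(177.2), np.float64(0.136))
pliers_pink (array([ 0.4314, -0.3119]), np.float64(177.3), np.float64(0.137))
```

View pics/w13.png

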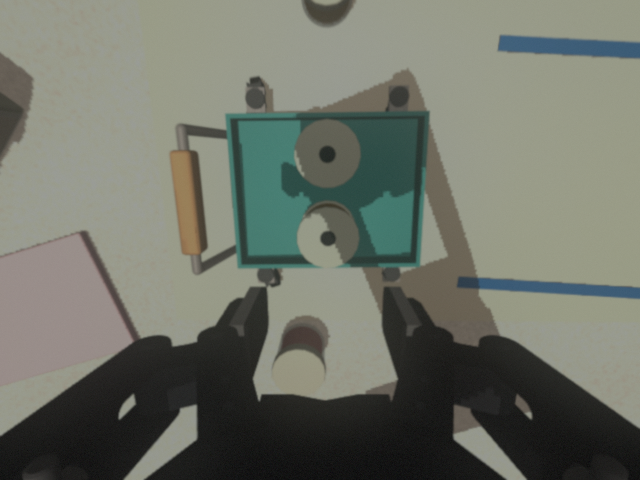

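Both spools are in the tray, at (327,155) and (327,238). The handle bar is at (188,200), world (0.550, 0.350). Next I'll move above it and fit the bay.

Call:
play_rows([
  [0.015,-0.05,0,0,0,0,0.6],
  [0.029,-0.1,0,0,0,0,0.6],
  [0.029,-0.105,0,0,0,0,0.6],
  [0.029,-0.105,0,0,0,0,0.6],
  [0.029,-0.105,0,0,0,0,0.6],
], newtons=50)

```text
time: 32.7
ee_pos: [0.5439, 0.3477, 0.1998]
eef_rot: [3.139, 0.002, -0.004]
ft_force: [0.3, 0.1, -0.2]
finger_gap: 0.051
finger_force: 0.0
```

```bash
cat >> h.py <<'E'
def bay(im,W):
    """fit lines to the tape's middle: returns origin, heading (deg)"""
    h=cv2.cvtColor(im,cv2.COLOR_RGB2HSV); m=(h[...,0]>98)&(h[...,0]<118)&(h[...,1]>120)
    w=W[m]; w=w[(abs(w[:,2])<.006)&(w[:,0]>.38)&(w[:,0]<.74)&(abs(w[:,1])<.25)][:,:2]
    g=np.array([.559,-.055]); th=np.radians(-93.5)
    for _ in range(8):
        a=np.array([np.cos(th),np.sin(th)]); b=np.array([-a[1],a[0]]); l=np.c_[(w-g)@a,(w-g)@b]
        L=l[(abs(l[:,1]-.127)<.012)&(l[:,0]>-.14)&(l[:,0]<.105)]; Rr=l[(abs(l[:,1]+.127)<.012)&(l[:,0]>-.14)&(l[:,0]<.105)]; N=l[(abs(l[:,0]-.119)<.012)&(abs(l[:,1])<.11)]
        A=[];B=[]
        for P,s in((L,.127),(Rr,-.127)):
            A+=[np.c_[P[:,0],np.ones(len(P)),np.zeros(len(P))]]; B+=[P[:,1]-s]
        A+=[np.c_[-N[:,1],np.zeros(len(N)),np.ones(len(N))]]; B+=[N[:,0]-.119]
        q=np.linalg.lstsq(np.vstack(A),np.concatenate(B),rcond=None)[0]
        g=g+a*q[2]+b*q[1]; th+=q[0]
    return np.round(g,4),round(np.degrees(th),2),len(L),len(Rr),len(N), np.round([L[:,1].mean(),Rr[:,1].mean(),N[:,0].mean()],4)
E
python3 - <<'E'
from h import *
o=env.get_obs();print(o["ee_pos"],o["joints"]); im,d,W=cam("wrist"); save(im,"w14.png")
print(teal(im,W),bar(im,W))
im,d,W=cam("top"); save(im,"t4.png"); print(bay(im,W))
E
```

```text
[0.54388453 0.3477311  0.19975608] [ 5.03910313e-01  4.08478807e-01  1.35088373e+00 -7.82657856e-04
  1.38562913e+00  2.07360890e+00]
((array([0.551 , 0.2433]), array([143., 180.]), 1.0), 1367) ((array([0.5498, 0.3514]), array([77., 14.]), 0.2), 1469)
(array([ 0.5598, -0.0543]), np.float64(-93.41), 620, 643, 598, array([ 0.1269, -0.1269,  0.119 ]))
```

Call:
play_rows([
  [0,0,0.03,0,0,0,0.6],
  [0,0,0.06,0,0,0,0.6],
  [0,0,0.075,0,0,0,0.6],
  [0,0,0.075,0,0,0,0.6],
  [0,0,0.075,0,0,0,0.6],
])

```text
time: 33.3
ee_pos: [0.545, 0.3478, 0.1266]
eef_rot: [3.141, -0.0, -0.0]
ft_force: [-0.1, -0.4, -0.1]
finger_gap: 0.051
finger_force: 0.0
```

```bash
python3 - <<'E'
from h import *
o=env.get_obs();print(o["ee_pos"]); im,d,W=cam("wrist"); save(im,"w15.png")
print(teal(im,W),bar(im,W))
E
```

```text
[0.54501114 0.34783994 0.12659778]
((array([0.5511, 0.2434]), array([144., 180.]), 0.7), 3316) ((array([0.5498, 0.3518]), array([79., 14.]), 0.7), 3310)
```

View pics/w15.png

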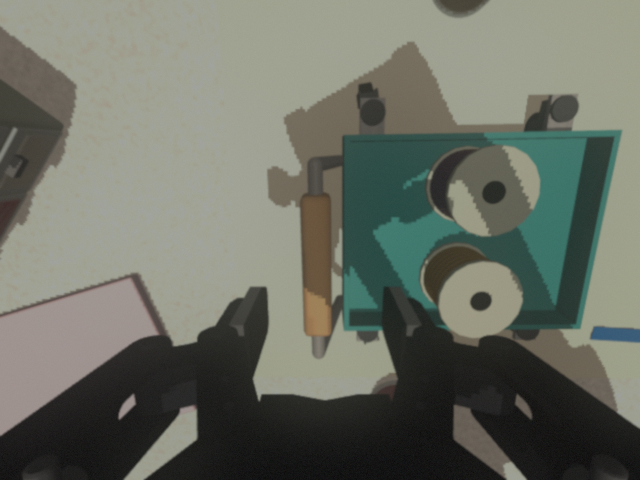

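The bar spans px (315,195–335) and lies between the fingers. I'll correct by 5 mm and 4 mm, then descend and grip.

Call:
play_rows([
  [0.005,-0.004,0.02,0,0,-0.7,0.6],
  [0.005,-0.004,0.04,0,0,-0.7,0.6],
  [0.005,-0.004,0.046,0,0,-0.7,0.6],
  [0.005,-0.004,0.046,0,0,-0.7,0.6],
  [0.005,-0.004,0.046,0,0,-0.7,0.6],
])

```text
time: 33.85
ee_pos: [0.5507, 0.3532, 0.0815]
eef_rot: [-3.141, -0.02, -0.003]
ft_force: [-0.1, 0.8, -1.2]
finger_gap: 0.0511
finger_force: 0.0
```

Call:
play_rows([
  [0,0,0,0,0,0,0],
  [0,0,0,0,0,0,0],
  [0,0,0,0,0,0,0],
  [0,0,0,0,0,0,0],
  [0,0,0,0,0,0,0],
])

```text
time: 34.35
ee_pos: [0.5506, 0.3534, 0.0812]
eef_rot: [-3.14, -0.021, -0.003]
ft_force: [-0.5, 1.0, 5.6]
finger_gap: 0.015
finger_force: 50.4
```

```bash
python3 - <<'E'
from h import *
o=env.get_obs();print(o["ee_pos"],o["eef_rot"],o["ft_force"],o["torque"]); im,d,W=cam("wrist"); save(im,"w16.png")
print(teal(im,W),bar(im,W))
E
```

```text
[0.55057458 0.35339602 0.0811767 ] [-3.14034788e+00 -2.05904257e-02 -2.67175900e-03] [-0.51279435  0.95812107  5.61219192] [ 0.01671227  0.08515188 -0.05967607]
((array([0.5507, 0.2445]), array([144., 181.]), 0.6), 3276) ((array([0.5505, 0.3527]), array([79., 15.]), 0.7), 6006)
```

The handle is gripped, and the caddy is unmoved with heading −89.3°. I'll push it straight ahead about 85 mm.

Call:
play_rows([
  [0,0.005,0,0,0,0,0],
  [0,0.013,0,0,0,0,0],
  [0,0.023,0,0,0,0,0],
  [0,0.033,0,0,0,0,0],
  [0,0.043,0,0,0,0,0],
])

```text
time: 34.9
ee_pos: [0.5516, 0.3112, 0.0813]
eef_rot: [-3.139, -0.021, -0.004]
ft_force: [0.0, 2.5, 5.3]
finger_gap: 0.0144
finger_force: 50.3
```

Call:
play_rows([
  [0,0.01,0,0,0,0,0],
  [0,0.02,0,0,0,0,0],
  [0,0.03,0,0,0,0,0],
  [0,0.038,0,0,0,0,0],
  [0,0.042,0,0,0,0,0],
])

```text
time: 35.4
ee_pos: [0.5521, 0.2682, 0.0813]
eef_rot: [-3.14, -0.02, -0.004]
ft_force: [0.1, 2.0, 4.9]
finger_gap: 0.0148
finger_force: 50.4
```

```bash
python3 - <<'E'
from h import *
o=env.get_obs();print(o["time"],o["ee_pos"],o["eef_rot"],o["ft_force"],o["finger_gap"]); im,d,W=cam("wrist"); save(im,"w17.png")
print(teal(im,W),bar(im,W),bay(im,W))
E
```

```text
35.4 [0.55212093 0.26819812 0.08125039] [-3.13985085 -0.01980529 -0.00391129] [0.13213111 1.97049277 4.87164579] 0.014790980308493764
((array([0.5517, 0.1595]), array([144., 180.]), 0.8), 3343) ((array([0.5521, 0.2676]), array([78., 15.]), 1.1), 6005) (array([ 0.5543, -0.0547]), np.float64(-95.09), 210, 314, 0, array([ 0.1273, -0.1272,     nan]))h.py:55: RuntimeWarning: Mean of empty slice.
  return np.round(g,4),round(np.degrees(th),2),len(L),len(Rr),len(N), np.round([L[:,1].mean(),Rr[:,1].mean(),N[:,0].mean()],4)
  ret = ret.dtype.type(ret / rcount)
```

View pics/w17.png

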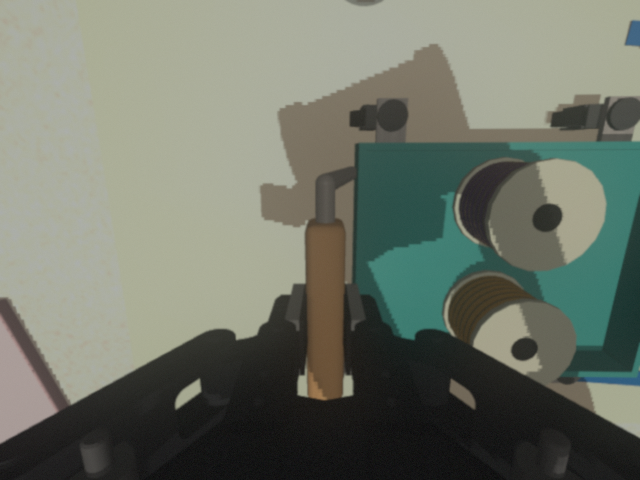

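The left castors at (390,118) and (615,112) now trail straight behind their pins. Next I steer onto the bay's axis.

Call:
play_rows([
  [0.001,0.007,0,0,0,0.3,0],
  [0.003,0.017,0,0,0,0.7,0],
  [0.005,0.028,0,0,0,1.2,0],
  [0.007,0.04,0,0,0,1.6,0],
  [0.0096,0.0515,0,0,0,2.1,0],
])

```text
time: 35.95
ee_pos: [0.5614, 0.2174, 0.0812]
eef_rot: [-3.139, 0.038, -0.001]
ft_force: [-1.2, 3.6, 6.8]
finger_gap: 0.0151
finger_force: 50.6
```

Call:
play_rows([
  [0.0025,0.011,0,0,0,0.4,0],
  [0.005,0.022,0,0,0,0.8,0],
  [0.0075,0.033,0,0,0,1.3,0],
  [0.01,0.044,0,0,0,1.7,0],
  [0.0115,0.0513,0,0,0,2,0],
])

```text
time: 36.45
ee_pos: [0.5719, 0.1652, 0.0812]
eef_rot: [-3.139, 0.093, -0.002]
ft_force: [-1.3, 1.5, 6.7]
finger_gap: 0.0148
finger_force: 50.6
```

```bash
python3 - <<'E'
from h import *
o=env.get_obs();print(o["time"],o["ee_pos"],o["eef_rot"],o["ft_force"],o["finger_gap"]); im,d,W=cam("wrist"); save(im,"w18.png")
print(teal(im,W),bar(im,W))
try: print(bay(im,W))
except Exception as e: print(e)
E
```

```text
36.45 [0.57192779 0.16518678 0.08121297] [-3.13871008e+00  9.31195637e-02 -1.56613494e-03] [-1.27051459  1.45065052  6.68963179] 0.014840073590096252
((array([0.5635, 0.0568]), array([180., 145.]), 86.8), 3626) ((array([0.5716, 0.1647]), array([15., 79.]), 86.7), 5882)
(array([ 0.5592, -0.055 ]), np.float64(-93.43), 3845, 1045, 0, array([ 0.1271, -0.1273,     nan]))h.py:55: RuntimeWarning: Mean of empty slice.
  return np.round(g,4),round(np.degrees(th),2),len(L),len(Rr),len(N), np.round([L[:,1].mean(),Rr[:,1].mean(),N[:,0].mean()],4)
  ret = ret.dtype.type(ret / rcount)
```

The caddy is on the bay axis to within 2 mm, so I'll push straight in by about 114 mm.

Call:
play_rows([
  [0,0.009,0,0,0,0,0],
  [0.001,0.02,0,0,0,0,0],
  [0.001,0.032,0,0,0,0,0],
  [0.002,0.044,0,0,0,0,0],
  [0.002,0.056,0,0,0,0,0],
])

```text
time: 37.0
ee_pos: [0.5725, 0.1094, 0.0813]
eef_rot: [-3.138, 0.091, -0.007]
ft_force: [1.9, 3.4, 5.4]
finger_gap: 0.0148
finger_force: 50.3
```

Call:
play_rows([
  [0,0.011,0,0,0,0,0],
  [0,0.021,0,0,0,0,0],
  [0,0.031,0,0,0,0,0],
  [0,0.041,0,0,0,0,0],
  [0,0.048,0,0,0,0,0],
])

```text
time: 37.5
ee_pos: [0.5694, 0.0608, 0.0812]
eef_rot: [-3.139, 0.092, -0.006]
ft_force: [2.4, 2.1, 5.0]
finger_gap: 0.0151
finger_force: 50.4
```

Call:
play_rows([
  [0,0.004,0,0,0,0,0],
  [0,0.007,0,0,0,0,0],
  [0,0.008,0,0,0,0,0],
  [0,0.008,0,0,0,0,0],
  [0,0.008,0,0,0,0,0],
])

```text
time: 38.0
ee_pos: [0.5688, 0.0527, 0.0812]
eef_rot: [3.14, -0.092, 0.006]
ft_force: [1.5, 0.6, 5.6]
finger_gap: 0.0148
finger_force: 50.4
```

```bash
python3 - 2>/dev/null <<'E'
from h import *
o=env.get_obs();print(o["time"],o["ee_pos"],o["eef_rot"],o["ft_force"],o["finger_gap"]); im,d,W=cam("wrist"); save(im,"w19.png")
print(teal(im,W),bar(im,W))
try: print(bay(im,W))
except Exception as e: print(e)
E
```

```text
38.0 [0.56880712 0.05268072 0.08119199] [ 3.1401365  -0.0917534   0.00574128] [1.48672055 0.57552484 5.5794776 ] 0.014822176235711101
((array([ 0.5609, -0.0556]), array([180., 145.]), 87.0), 3406) ((array([0.5689, 0.0522]), array([15., 78.]), 87.5), 6025)
(array([ 0.5593, -0.055 ]), np.float64(-93.57), 7001, 559, 0, array([ 0.127 , -0.1271,     nan]))
```

Call:
play_rows([
  [0,0,0,0,0,0,0.15],
  [0,0,0,0,0,0,0.3],
  [0,0,0,0,0,0,0.5],
  [0,0,0,0,0,0,0.5],
])

```text
time: 38.45
ee_pos: [0.5662, 0.0529, 0.0796]
eef_rot: [3.14, -0.092, -0.002]
ft_force: [0.2, 0.6, -0.3]
finger_gap: 0.0427
finger_force: 0.0
```

Call:
play_rows([
  [0,0,-0.02,0,0,0,0.5],
  [0,0,-0.05,0,0,0,0.5],
  [0,0,-0.09,0,0,0,0.5],
  [0,0,-0.14,0,0,0,0.5],
  [0,0,-0.18,0,0,0,0.5],
])

```text
time: 38.95
ee_pos: [0.5669, 0.0529, 0.2622]
eef_rot: [3.14, -0.092, 0.001]
ft_force: [0.4, -0.5, -0.6]
finger_gap: 0.0423
finger_force: 0.0
```

Call:
play_rows([
  [-0.03,-0.02,0,0,0,0,0.5],
  [-0.06,-0.04,0,0,0,0,0.5],
  [-0.09,-0.06,0,0,0,0,0.5],
  [-0.09,-0.06,0,0,0,0,0.5],
  [-0.09,-0.06,0,0,0,0,0.5],
])

```text
time: 39.45
ee_pos: [0.4801, 0.1183, 0.2601]
eef_rot: [3.14, -0.09, 0.0]
ft_force: [0.4, -0.8, -0.3]
finger_gap: 0.0426
finger_force: 0.0
```

```bash
python3 - 2>/dev/null <<'E'
from h import *
o=env.get_obs();print(o["time"],o["ee_pos"],o["ft_force"]); im,d,W=cam("wrist"); save(im,"w20.png")
print(teal(im,W),bar(im,W))
try: print(bay(im,W))
except Exception as e: print(e)
im,d,W=cam("top")
for n in("cutters_blue","pliers_teal","pliers_pink"):print(n,tool(W,mask("top",n)))
E
```

```text
39.45 [0.4801308  0.11834638 0.26010595] [ 0.35276284 -0.81176482 -0.25957776]
((array([ 0.5622, -0.0559]), array([180., 144.]), 86.7), 1672) ((array([0.5681, 0.052 ]), array([13., 76.]), 86.2), 1226)
(array([ 0.5595, -0.0568]), np.float64(-93.56), 2676, 1159, 409, array([ 0.127 , -0.1271,  0.119 ]))
cutters_blue (array([ 0.4274, -0.4073]), np.float64(172.6), np.float64(0.129))
pliers_teal (array([ 0.43  , -0.3605]), np.float64(175.9), np.float64(0.136))
pliers_pink (array([ 0.4316, -0.3112]), np.float64(177.0), np.float64(0.133))
```

View pics/w20.png

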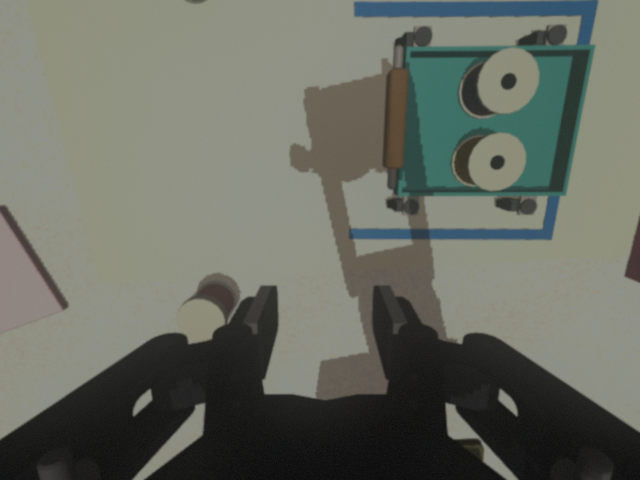

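The caddy stands in the bay within about 3 mm and 0.5°. All four castors trail toward the handle, both spools are aboard and the three tools are in the tray, so I'm handing in.

```bash
python3 -c "
from h import *
print(env.hand_in())"
```

```text
the job is handed in; nothing more can be done
None
```

The job is handed in, though I got no verdict back: the last look showed the caddy centred in the bay to about 3 mm and square within 1°, all castors trailing, both spools aboard and all three tools in the pink tray.

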